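Set the polisher's belt tensioner against a gauge blade

ROBOT

A 6-joint arm with a two-finger parallel gripper is mounted at the origin on the work surface. World frame = base frame: x ahead of the robot, y to its left, z up, the work surface at z = 0. Lengths are in m, angles in rad, forces in N, time in s.
With the tool pointing down it reaches from about 0.275 to 0.975 m from the base axis. Payload 8.4 kg.
Tool frame: the origin (TCP) lies at the very end of the fingers, on their centre line; the grasp point (between the pads) lies 19 mm behind it; x points along the fingers, z is the direction in which the jaws open and shut, and the axes are right-handed (so a half turn about x gives the same grasp; the last joint's range is limited). The gripper opens to 92 mm and grips with 3 to 60 N. Pads are 20 mm wide; open, the fingers measure 128 mm over their backs; the gripper's body (75 mm by 189 mm) begins 69 mm behind the grasp point.
Start: joints at [1.133, 0.353, 1.633, -0, 1.155, -0.002], TCP at [0.264, 0.567, 0.182] pointing down, gripper open.
Joint ranges: [-2.63, 2.63], [-0.92, 2.1], [0.06, 2.66], [-1.3, 4.44], [0, 2.69], [-3.02, 3.02]. Speed limits (rad/s): [2.22, 2.22, 2.79, 3.14, 3.14, 3.14].

INTERFACE

Orientations are given as a rotation vector (axis times angle).
In Python, from rig import arm gives the robot as it stands.
- The arm moves only by the tool jog_arm, never from a script. Its arguments are lists of equal length, an entry for each row: "xyz": the shift along the tool's x, y, z in m, a list of three; "twist": the turn, a rotation vector about the tool's x, y, z in rad, a list of three; "gripper": the closure, from 0 (fully open) to 1 (shut). A call has 1 to 8 rows; each row shifts and turns the pose as measured when the row begins, along the tool's axes as they then stand; what a row does not reach is not made up. A row lasts 1/8 s, in which the tool goes at most 62.5 mm and 10.7 degrees, less where a joint would pass 70% of its speed; a pose out of reach is approached as far as the arm can. A call with a gripper value outside its range is refused whole. The fingers move at their own pace and stop on an object; "grip_force" is the grip in N (left out, the last holds). Time passes only in rows, so rows that do not move let the fingers close. It gives the time, the measured TCP pose, the force and the opening at its end, in the units of the state.
- arm.get_state(): the state, without advancing time (a new reading comes with each control period).
- arm.get_image(name): name is "scene" or "top" or "wrist"; returns a dict with "pixels" (420x560x3 uint8, blue, green, red), "mtx" (3x3 intrinsics, pixels), "eye" and "rotation" of the camera in the world. Camera axes: x right, y up, looking along -z (the intrinsics and any distortion apply to the point x, -y, -z); pixel columns grow to the right and rows downward; lengths in m; the calibration is good to about 2 mm. A picture is of the moment at which its call begins. There is no depth.
- arm.finish_job(): hands the job in, once; it reports no verdict.
The state is a dict: "clock": time; "joint_positions": joint angles; "dq": joint speeds; "joint_torque": joint torques, N m; "position": TCP position; "eef_rot": TCP orientation; "wrist_force": force on the tool from outside, world axes, zero at the start; "moment": the same for the moment, N m; "gripper_width": finger opening in m.
Only numpy, scipy, OpenCV 4.12 (cv2) and the standard library are available. Lean on these libraries where they do the work, as an engineer would, in place of code of your own. Each camera call takes 0.05 s, during which the arm holds its last target.

TASK

Take the blue-handled gauge out of the rack and slide its blade upright into the slot of the aluminium stop block on the polisher's drive unit until it is fully home. Then push the orange paddle of the sprung tensioner arm back past its ratchet click until the arm's brass nose bears firmly on the gauge blade, and finish while still holding it pressed there; do not let go. Leave the other gauges, the bottle and the slide box where they are.

Things in the scene. Friction and masses are not known exactly. Their poses are not given: they have to be found in the camera images.
- gauge_blue_grip (a point): Centre of the blue handle of the gauge to be used: loose, 60 to 110 g, standing upright, blade down, in one of the rack's three slots. Handle 30 wide (own x) x 12 thick (own y) x 32 high; below it a steel blade 30 x 5, its foot (last 4 mm stepped in to 24 x 3) 68 mm below this point. Own z is up. In the rack this point is 80 mm above the bench; lifting it 30 mm clears the slot.
- gauge_yellow_grip (a point): Same point of the yellow-handled gauge (blade 4 mm thick), which must stay in the rack.
- gauge_red_grip (a point): Same point of the red-handled gauge (blade 6 mm thick), which must stay in the rack.
- rack: Black fixed gauge rack 190 (x) x 60 (y) x 38 high, origin under its centre on the bench. Three upright slots, 26 deep, long side along the rack's x, at x = -60, 0 and +60 mm.
- slot_mouth (a point): Centre of the mouth of the stop block's slot, 38 mm above the bench. Slot 32.5 long (own x) x 7.5 wide (own y), 26 deep, 3 mm chamfers; block 60 (x) x 36 (y), 38 high. Axes are the drive unit's: x roughly away from the robot, z up. With the gauge home, the handle's centre is 42 mm above this point and the gauge's x lies along this x, either way round.
- pivot (a point): Upright hinge axis of the tensioner arm, 49 mm above the bench, at x +90, y -12.5 mm from the slot in the drive unit's axes, which are also this point's axes.
- paddle (a point): Centre of the orange push paddle at the tensioner arm's free end, 150 mm from the pivot, 61 mm above the bench: 40 long (own x, towards the pivot) x 10 thick (own y, the way to push, towards the slot side) x 50 high (z; 36 to 86 mm above the bench). The arm's bar is 14 wide, 42 to 56 mm high. Push the face that looks to own -y, along the arc about the pivot.
- tensioner (a joint): Arm angle, rad: 0 at rest, grows as the paddle is pushed (clockwise from above); at 0.45 the arm is parallel to the drive's x. It takes 6 N at the paddle at rest, 10 N at 0.45, some 2 N more on the way up the red pawl's ramp (from 0.07). The pawl clicks at 0.25 to 0.3; let go later, the arm springs back only to 0.26. With the gauge home the nose meets the blade at 0.43 to 0.47; with none it goes on to 0.62.
- bottle: Amber bottle, 56 mm diameter, 100 mm high, standing loose on the bench; origin at the centre of its underside. Leave alone.
- slidebox: Grey and white microscope slide box, 86 x 61 x 34 mm, loose on the bench; origin at the centre of its underside. Leave alone.
- drive: Blue drive unit fixed to the bench, place and yaw vary. Origin on the bench, under slot_mouth, same axes. Base plate 10 mm high, spanning x -70 to +195, y -110 to +80 mm. The idler roller on the arm, pulley (x 85, y 46) and gearbox (x 162, y 50) stand below 76 mm.
Things that resemble listed ones, but are neither listed nor needed, are in the scene too. Leave any turquoise look-alike of the part that bears gauge_blue_grip alone.

How it is judged:
By the outcome, as a careful person would: the job done as asked, in the order asked, and still so for the second after the job is handed in, while the arm keeps its last pose, push and grip.
It also fails if it takes over 69 s, if anything falls off the work surface, if the arm or the gripper's body presses on something with over 40 N, if the wrist force passes 120 N, or if a joint passes its speed limit or range.

## Working session

There is one attempt and no reset: what is moved stays moved. The work goes in short steps, Python scripts to look and compute and a tool call to move; the robot and the scene stay as the last step left them, time stands still between calls to the robot, and variables do not carry over. Pictures are saved under pics/ and viewed, and the job is handed in when it is done.

Besides the shell and the picture viewer there is one more tool, called after "Emit:" as a command line: name --argument value ..., lists and objects as JSON in quotes. jog_arm: Moves the arm, as the interface text tells. Its arguments: {"type":"object","properties":{"xyz":{"type":"array","items":{"type":"array","items":{"type":"number"}}},"twist":{"type":"array","items":{"type":"array","items":{"type":"number"}}},"gripper":{"type":"array","items":{"type":"number"}},"grip_force":{"type":"number"}},"required":["xyz","twist","gripper"]}

```bash
mkdir -p pics; ls
python3 - <<'E'
from rig import arm
import cv2
for n in("scene","top","wrist"):
    d=arm.get_image(n); cv2.imwrite(f"pics/{n}0.png",d["pixels"])
    print(n,d["mtx"],d["eye"],d["rotation"],[k for k in d])
print(arm.get_state())
E
```

```text
pics
scene [[390.73352483   0.         284.44573076]
 [  0.         390.73352483 209.22610548]
 [  0.           0.           1.        ]] [0.99089038 0.20707024 0.53809484] [0.52418007 0.7413647  1.80133474] ['pixels', 'mtx', 'eye', 'rotation']
top [[511.47697625   0.         282.60136349]
 [  0.         511.47697625 210.41693914]
 [  0.           0.           1.        ]] [0.34531471 0.03934342 0.97357001] [ 0.15120061 -0.14951505 -1.53703527] ['pixels', 'mtx', 'eye', 'rotation']
wrist [[311.5823004    0.         278.04995472]
 [  0.         311.5823004  208.54415508]
 [  0.           0.           1.        ]] [0.19507546 0.59961549 0.38508843] [-0.24594169 -0.15489734  1.12823367] ['pixels', 'mtx', 'eye', 'rotation']
{'clock': 0.15, 'joint_positions': array([ 1.13263512e+00,  3.53481344e-01,  1.63394395e+00, -1.94307989e-05,
        1.15519330e+00, -2.41886928e-03]), 'dq': array([ 1.96646175e-03, -1.72508540e-03, -2.57034848e-03,  9.67762945e-04,
       -7.96920121e-05, -2.53930988e-03]), 'joint_torque': array([-6.79182940e-04, -5.94209218e+01, -3.34462595e+01,  6.95677078e-02,
        2.03575578e-02, -6.70195641e-05]), 'position': array([0.26364942, 0.56622788, 0.18184927]), 'eef_rot': array([-0.88310801,  1.38526459,  0.88218126]), 'wrist_force': array([ 0.21302174,  0.88507512, -0.41523937]), 'moment': array([ 0.00077559, -0.01766718,  0.00612218]), 'gripper_width': 0.09197467267689986}
```

View pics/top0.png

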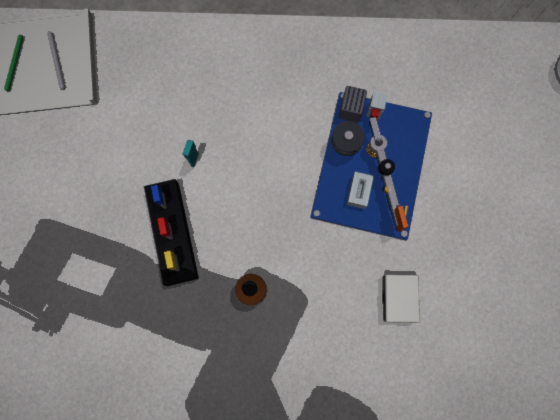

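View pics/scene0.png

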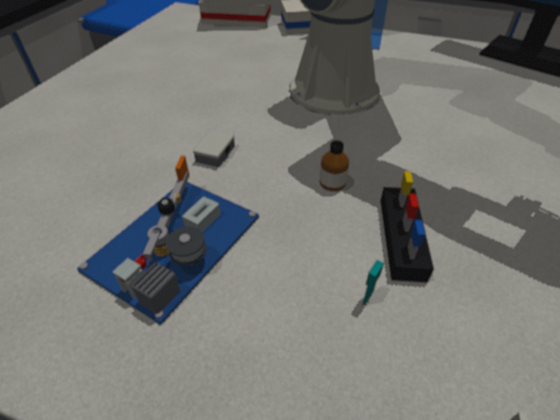

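View pics/wrist0.png

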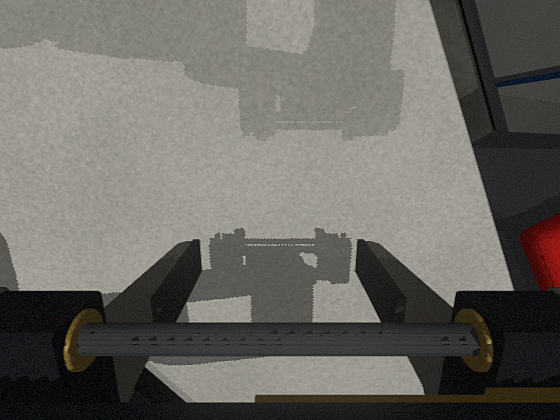

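The top view shows the rack with the blue handle at (158,195), red at (164,227) and yellow at (171,260). The turquoise look-alike stands apart at (190,153). The drive unit is at about (370,165), with the slot block at (361,190) and the orange paddle at (402,217). I'll write the helpers and measure.

```bash
cat > h.py <<'E'
import numpy as np, cv2
from scipy.spatial.transform import Rotation as R
class Cam:
    def __init__(s,d):
        s.K=d["mtx"];s.eye=np.array(d["eye"]);s.R=R.from_rotvec(d["rotation"]).as_matrix();s.img=d["pixels"]
    def ray(s,u,v):
        p=np.linalg.inv(s.K)@np.array([u,v,1.]);d=s.R@np.array([p[0],-p[1],-p[2]]);return d/np.linalg.norm(d)
    def plane(s,u,v,z):
        d=s.ray(u,v);return s.eye+d*(z-s.eye[2])/d[2]
    def proj(s,P):
        q=s.R.T@(np.array(P)-s.eye);p=s.K@np.array([q[0],-q[1],-q[2]]);return p[:2]/p[2]
def tri(rs):
    A=np.zeros((3,3));b=np.zeros(3)
    for e,d in rs:
        M=np.eye(3)-np.outer(d,d);A+=M;b+=M@e
    X=np.linalg.solve(A,b);return X,[np.linalg.norm((np.eye(3)-np.outer(d,d))@(X-e)) for e,d in rs]
def mask(img,lo,hi):
    return cv2.inRange(cv2.cvtColor(img,cv2.COLOR_BGR2HSV),np.array(lo),np.array(hi))
def blobs(m,amin=20):
    n,l,s,c=cv2.connectedComponentsWithStats(m);return [(c[i].round(1),s[i]) for i in range(1,n) if s[i][4]>=amin]
E
python3 - <<'E'
import cv2
t=cv2.imread("pics/top0.png");s=cv2.imread("pics/scene0.png")
cv2.imwrite("pics/c1.png",cv2.resize(t[80:250,300:440],None,fx=3.4,fy=3.4,interpolation=2))
cv2.imwrite("pics/c2.png",cv2.resize(t[130:290,130:240],None,fx=3.6,fy=3.6,interpolation=2))
cv2.imwrite("pics/c3.png",cv2.resize(s[140:320,75:265],None,fx=3.3,fy=3.3,interpolation=2))
cv2.imwrite("pics/c4.png",cv2.resize(s[160:310,350:450],None,fx=3.8,fy=3.8,interpolation=2))
E
```

```text
(no output)
```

View pics/c1.png

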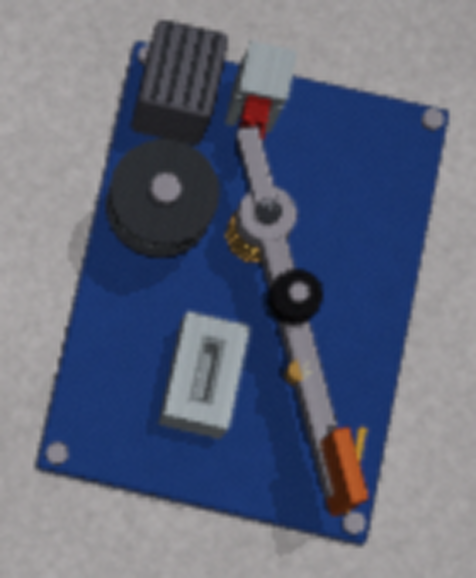

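View pics/c2.png

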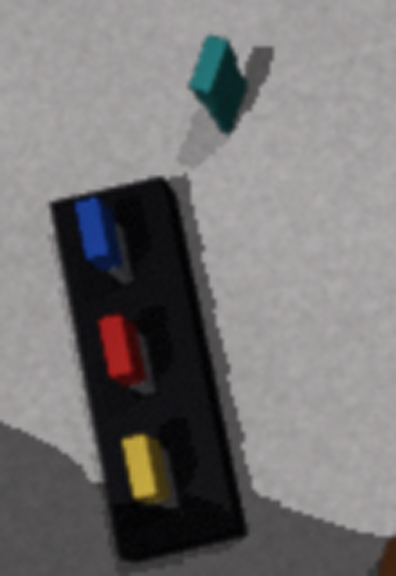

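View pics/c3.png

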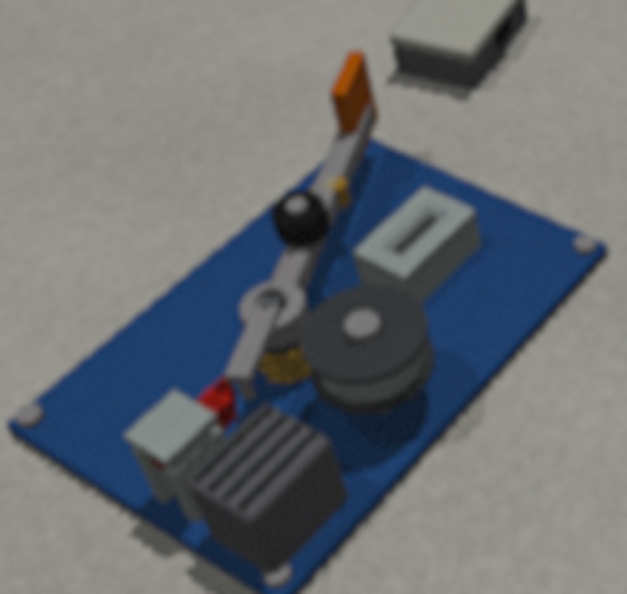

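View pics/c4.png

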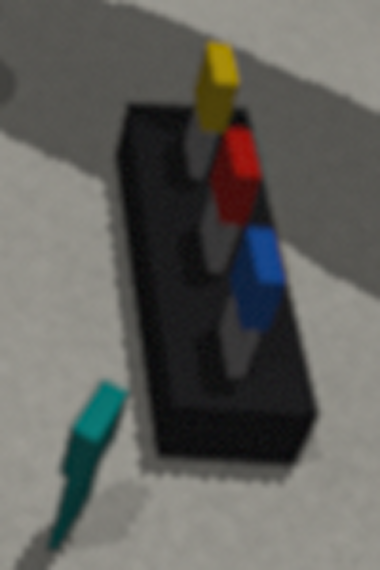

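The crops confirm it. The true blue handle sits in the rack's end slot, at crop c2 (97,232). The turquoise one stands on the bench outside the rack at c2 (217,85). Next I'll measure all the points.

```bash
cat > meas.py <<'E'
from rig import arm
from h import *
T=Cam(arm.get_image("top"));S=Cam(arm.get_image("scene"))
hsvT=cv2.cvtColor(T.img,cv2.COLOR_BGR2HSV)
# base plate
m=mask(T.img,(100,120,40),(125,255,255)); 
n,l,st,c=cv2.connectedComponentsWithStats(m)
i=1+np.argmax(st[1:,4]); pm=(l==i).astype(np.uint8)
hull=cv2.convexHull(cv2.findContours(pm,0,1)[0][0])
w=np.array([T.plane(*p,0.010)[:2] for p in hull[:,0]],np.float32)
r=cv2.minAreaRect(w*1000);print("plate",r)
bp=cv2.boxPoints(r);print(bp)
# handles top
for nm,lo,hi in(("blue",(100,120,40),(125,255,255)),("red",(0,150,60),(6,255,255)),("yel",(20,120,60),(32,255,255)),("org",(7,150,60),(15,255,255))):
    for k,C in(("T",T),("S",S)):
        print(nm,k,[(x[0],x[1]) for x in blobs(mask(C.img,lo,hi),15)])
E
python3 meas.py
python3 - <<'E'
import cv2
t=cv2.imread("pics/top0.png");h=cv2.cvtColor(t,40)
print(h[182:214,150:168,2]); print(t[184:200:1,356:368].max(2));
E
```

```text
plate ((630.798828125, -128.9612274169922), (187.23289489746094, 262.4308776855469), 78.17567443847656)
[[ 483.18463  -193.70361 ]
 [ 740.0468   -247.47876 ]
 [ 778.413     -64.21884 ]
 [ 521.55084   -10.443695]]
blue T [(array([353.1, 185.7]), array([ 311,   93,   97,  147, 4955], dtype=int32)), (array([404.6, 149.4]), array([ 378,  103,   53,  130, 3480], dtype=int32)), (array([156.6, 194.4]), array([151, 184,  13,  21, 189], dtype=int32))]
blue S [(array([124. ,  14.4]), array([  82,    0,  117,   36, 2097], dtype=int32)), (array([378.9,  13.3]), array([373,   0,  14,  29, 293], dtype=int32)), (array([514.2,  24.9]), array([510,  13,  10,  24,  46], dtype=int32)), (array([296.3,  24.1]), array([282,  15,  28,  13, 133], dtype=int32)), (array([375.5,  38.8]), array([371,  31,  10,  18, 144], dtype=int32)), (array([25.7, 57.2]), array([ 13,  33,  27,  51, 162], dtype=int32)), (array([169.6, 247.2]), array([  78,  183,  180,  140, 6413], dtype=int32)), (array([417.4, 232.6]), array([410, 219,  15,  28, 300], dtype=int32))]
red T [(array([375.1, 112.5]), array([372, 108,   8,  11,  59
[... 3434 characters left out ...]
130 136 131  87  96 118 151 163 163]
 [163 153 128 134 136 129  80  99 121 158 164 165]
 [162 139 123 133 136 115  76 109 133 161 164 166]
 [163 138 135 135 134 101  80 112 140 163 165 167]
 [161 134 146 139 133  88  87 116 150 165 164 168]
 [155 128 132 136 130  79  96 121 158 166 165 169]
 [148 126 133 135 117  77 110 130 160 166 167 172]
 [138 125 134 135 113  81 112 134 162 165 167 172]
 [133 139 138 136  93  80 115 146 163 166 168 173]
 [130 133 137 134  90  96 118 151 164 166 168 173]
 [129 132 133 128  81  99 121 159 167 167 170 173]
 [132 128 117 103  88 111 131 162 167 167 171 173]
 [160 156 147 136 127 126 138 162 166 168 173 173]
 [167 167 166 164 163 155 162 167 166 167 173 172]]
```

```bash
cat > m2.py <<'E'
from h import *
from rig import arm
T=Cam(arm.get_image("top"));S=Cam(arm.get_image("scene"))
def rect(C,x0,y0,x1,y1,f,z,amin=200,k=8,seed=None):
    c=cv2.resize(C.img[y0:y1,x0:x1],None,fx=k,fy=k,interpolation=cv2.INTER_LINEAR)
    m=f(c).astype(np.uint8)*255
    cs=cv2.findContours(m,cv2.RETR_LIST,cv2.CHAIN_APPROX_NONE)[0]
    out=[]
    for q in cs:
        if cv2.contourArea(q)<amin*4: continue
        p=(q[:,0]+0.5)/k-0.5+np.array([x0,y0])
        w=np.array([C.plane(*a,z)[:2] for a in p],np.float32)*1000
        r=cv2.minAreaRect(w); b=cv2.boxPoints(r); e=[b[1]-b[0],b[2]-b[1]]; e=max(e,key=np.linalg.norm)
        out.append((np.array(r[0]).round(1),np.round(r[1],1),round(np.degrees(np.arctan(e[1]/e[0])),1),p.mean(0).round(1)))
    return out
if __name__=="__main__":
    V=lambda c:c.max(2).astype(int)
    print("blue",rect(T,145,178,175,215,lambda c:(c[...,0]>100)&(c[...,2]<80),.096))
    print("red",rect(T,150,212,180,242,lambda c:(c[...,2]>120),.096))
    print("yel",rect(T,158,244,185,275,lambda c:(c[...,2]>150),.096))
    print("blocktop",rect(T,342,168,378,208,lambda c:(c[...,2]>145),.038))
    print("slot",rect(T,352,178,370,200,lambda c:(c[...,2]<150),.038))
    print("paddletop",rect(T,390,200,412,236,lambda c:(c[...,2]>150)&(c[...,0]<80),.086))
    print("rack",rect(T,138,172,205,292,lambda c:(c.max(2)<30),.038))
    for n,u in(("blueT",T.plane(156.6,194.4,.096)),):print(n,u)
    yaw=np.radians(-11.8);Rz=np.array([[np.cos(yaw),-np.sin(yaw)],[np.sin(yaw),np.cos(yaw)]])
    print("slot from plate",np.array([630.8,-129.0])-Rz@[62.5,-15])
E
python3 m2.py
```

```text
blue [(array([541. , 267.9]), array([29.3, 11.1]), np.float32(15.2), array([155.1, 193. ]))]
red [(array([471.4, 269. ]), array([33.2,  6.3]), np.float32(4.5), array([150.6, 232.8])), (array([483.3, 252.2]), array([28.8, 10.6]), np.float32(15.2), array([161.6, 225.7]))]
yel [(array([425.3, 236.3]), array([28.3, 10. ]), np.float32(15.5), array([168.3, 259.2]))]
blocktop [(array([ 574.1, -102.4]), array([16.8, 42. ]), np.float32(-11.1), array([360.5, 188.4])), (array([ 574. , -102.4]), array([34. , 57.6]), np.float32(-11.8), array([360.4, 188.6]))]
slot [(array([ 574.6, -102.5]), array([18.1, 43.6]), np.float32(-12.1), array([360.5, 188.3])), (array([585.7, -87.6]), array([17.3,  4.5]), np.float32(0.2), array([352.3, 181.6]))]
paddletop [(array([ 513.7, -169.2]), array([37.3, 14.5]), np.float32(0.5), array([403.3, 214.8]))]
rack [(array([428.6, 245.3]), array([43.5, 24. ]), np.float32(16.4), array([170.6, 260.4])), (array([488.2, 261.3]), array([47.5, 24. ]), np.float32(15.5), array([164.2, 227.9])), (array([481.5, 249.3]), array([192.1,  64.8]), np.float32(15.3), array([169.1, 228.1]))]
blueT [0.53839609 0.26496991 0.096     ]
slot from plate [ 572.68822898 -101.53598593]
```

```bash
cat > go.py <<'E'
import sys
from h import *
from rig import arm
# usage: go.py x y z(mm) jawyaw(deg, mod 180)
s=arm.get_state();Rc=R.from_rotvec(s["eef_rot"]).as_matrix();p=s["position"]
print("clock %.2f pos %s w %.1f q6 %.2f F %s"%(s["clock"],(p*1000).round(1),s["gripper_width"]*1000,s["joint_positions"][5],s["wrist_force"].round(1)))
print("tool x",Rc[:,0].round(3),"jaw yaw",np.degrees(np.arctan2(Rc[1,2],Rc[0,2])).round(1), "q",s["joint_positions"].round(2))
if len(sys.argv)>4:
    t=np.array([float(a) for a in sys.argv[1:4]])/1000
    best=None
    for a in(0,180):
        y=np.radians(float(sys.argv[4])+a);x=np.array([0,0,-1.]);z=np.array([np.cos(y),np.sin(y),0])
        Rt=np.stack([x,np.cross(z,x),z],1);rv=R.from_matrix(Rc.T@Rt).as_rotvec()
        if best is None or np.linalg.norm(rv)<np.linalg.norm(best[0]):best=(rv,Rt)
    rv,Rt=best
    print("twist",rv.round(3),"deg",np.degrees(np.linalg.norm(rv)).round(1))
    print("shift before twist",((Rc.T@(t-p))*1000).round(1)," after twist",((Rt.T@(t-p))*1000).round(1))
E
python3 go.py 541 268 160 105.3
python3 - <<'E'
from m2 import *
for a,b in(((191,150),(376,268)),):
    print(tri([(T.eye,T.ray(*a)),(S.eye,S.ray(*b))]))
print(tri([(T.eye,T.ray(155.5,193)),(S.eye,S.ray(418,224))]))
for n,P in(("slot",(.574,-.1024,.038)),("blue top",(.541,.268,.096)),("bluetopred",(.4833,.2522,.096))):print(n,T.proj(P).round(1),S.proj(P).round(1))
print("box",T.plane(402,272,.034),T.plane(402,320,.034))
E
```

```text
clock 0.35 pos [263.8 566.5 182.2] w 91.8 q6 -0.00 F [-0.3 -1.2 -0.1]
tool x [-0. -0. -1.] jaw yaw 65.0 q [ 1.13  0.35  1.63 -0.    1.16 -0.  ]
twist [-0.703 -0.    -0.   ] deg 40.3
shift before twist [  22.3 -377.3 -153.6]  after twist [  22.2 -188.6 -361.1]
(array([0.62762487, 0.21638097, 0.07538007]), [np.float64(0.0027251119362726606), np.float64(0.0027251119362726377)])
(array([0.54046913, 0.26536136, 0.09801712]), [np.float64(0.0011761862314398658), np.float64(0.0011761862314397923)])
slot [360.6 188.3] [200. 209.]
blue top [155.  192.9] [420.2 225.6]
bluetopred [161.5 225.5] [414.  198.6]
box [ 0.41971734 -0.17860623  0.034     ] [ 0.33376997 -0.17721827  0.034     ]
```

Emit:
jog_arm --xyz '[[0,0,0],[0,0,0],[0,0,0],[0,0,0],[0,-0.027,-0.05],[0,-0.027,-0.05],[0,-0.027,-0.05],[0,-0.027,-0.05]]' --twist '[[-0.176,0,0],[-0.176,0,0],[-0.176,0,0],[-0.176,0,0],[0,0,0],[0,0,0],[0,0,0],[0,0,0]]' --gripper '[0.5,0.5,0.5,0.5,0.5,0.5,0.5,0.5]' --grip_force 30

```text
clock: 1.45
position: [0.4268, 0.4054, 0.1825]
eef_rot: [-1.425, 1.05, 1.426]
wrist_force: [0.6, -0.2, -1.4]
gripper_width: 0.0462
```

```bash
python3 go.py 541 267.5 150 105.3
```

```text
clock 1.45 pos [426.8 405.4 182.5] w 46.2 q6 -1.11 F [ 0.6 -0.2 -1.4]
tool x [ 0.001  0.002 -1.   ] jaw yaw 107.1 q [ 0.76  0.3   1.71  0.    1.13 -1.11]
twist [0.032 0.002 0.001] deg 1.8
shift before twist [  32.3  -68.5 -165.5]  after twist [  32.5  -73.8 -163.1]
```

Emit:
jog_arm --xyz '[[0,0,0],[0,-0.019,-0.043],[0,-0.019,-0.043],[0,-0.019,-0.043],[0,-0.012,-0.03],[0,0,0]]' --twist '[[0.032,0,0],[0,0,0],[0,0,0],[0,0,0],[0,0,0],[0,0,0]]' --gripper '[0.5,0.5,0.5,0.5,0.5,0.5]'

```text
clock: 2.2
position: [0.5382, 0.2673, 0.1827]
eef_rot: [-1.396, 1.07, 1.399]
wrist_force: [-0.4, 0.0, 0.1]
gripper_width: 0.0458
```

```bash
python3 go.py 541 267.5 130 105.3
python3 - <<'E'
from rig import arm
import cv2
for n in("wrist","top"):
    cv2.imwrite(f"pics/{n}1.png",arm.get_image(n)["pixels"])
E
```

```text
clock 2.20 pos [538.2 267.3 182.7] w 45.8 q6 -1.38 F [-0.4  0.   0.1]
tool x [ 0.001  0.004 -1.   ] jaw yaw 104.9 q [ 0.46  0.31  1.69  0.    1.14 -1.38]
twist [-0.007  0.004  0.002] deg 0.5
shift before twist [52.7 -2.7 -0.8]  after twist [52.7 -2.8 -0.6]
```

View pics/wrist1.png

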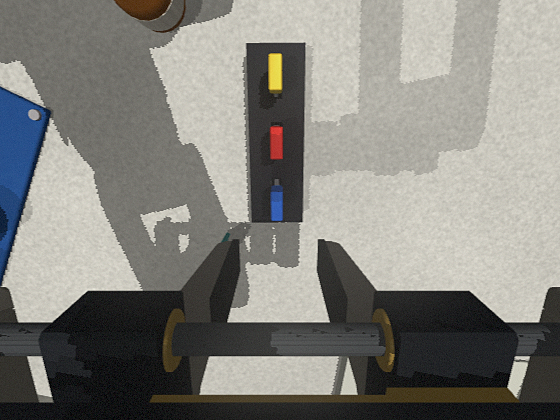

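The wrist view shows blue at (277,203), midway between the fingers (about 239 and 318) and aligned with them. I'll go down now.

Emit:
jog_arm --xyz '[[0.035,-0.003,-0.001],[0.035,0,0],[0.02,0,0],[0.015,0,0],[0.01,0,0],[0,0,0]]' --twist '[[-0.007,0.004,0.002],[0,0,0],[0,0,0],[0,0,0],[0,0,0],[0,0,0]]' --gripper '[0.5,0.5,0.5,0.5,0.5,0.5]'

```text
clock: 3.05
position: [0.5366, 0.2773, 0.0657]
eef_rot: [-1.408, 1.062, 1.409]
wrist_force: [-0.0, -0.2, 0.3]
gripper_width: 0.0457
```

```bash
python3 go.py 541 267.5 62 105.3
python3 - <<'E'
from rig import arm
import cv2
a=[arm.get_image(n)["pixels"] for n in("scene","top")]
cv2.imwrite("pics/s2.png",cv2.resize(a[0][130:310,330:480],None,fx=3.3,fy=3.3));
E
```

```text
clock 3.05 pos [536.6 277.3  65.7] w 45.7 q6 -1.38 F [-0.  -0.2  0.3]
tool x [ 0.002  0.003 -1.   ] jaw yaw 105.8 q [ 0.47  0.45  1.78  0.    0.91 -1.38]
twist [0.009 0.002 0.002] deg 0.6
shift before twist [  3.7  -1.5 -10.7]  after twist [  3.7  -1.6 -10.6]
```

View pics/s2.png

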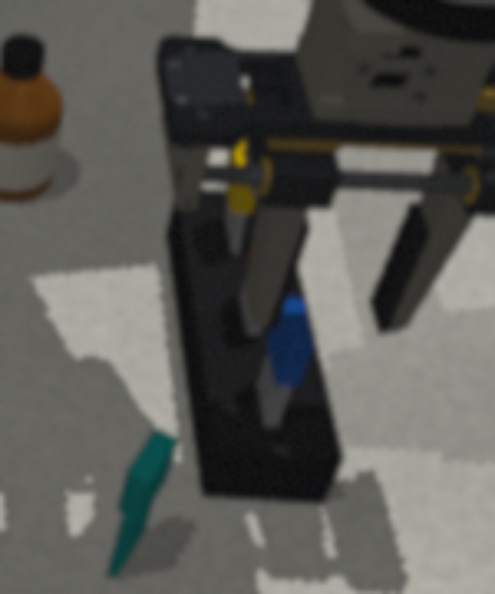

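Emit:
jog_arm --xyz '[[0.002,-0.0015,-0.0105],[0.002,0,0],[0,0,0]]' --twist '[[0,0,0],[0,0,0],[0,0,0]]' --gripper '[0.5,0.5,0.5]'

```text
clock: 3.52
position: [0.5433, 0.2671, 0.064]
eef_rot: [-1.409, 1.059, 1.406]
wrist_force: [-1.0, 0.5, 0.1]
gripper_width: 0.0464
```

```bash
python3 go.py 541 267.5 62 105.3
python3 - <<'E'
from rig import arm
import cv2
cv2.imwrite("pics/s3.png",arm.get_image("wrist")["pixels"])
E
```

```text
clock 3.52 pos [543.3 267.1  64. ] w 46.4 q6 -1.39 F [-1.   0.5  0.1]
tool x [ 0.005  0.005 -1.   ] jaw yaw 105.8 q [ 0.45  0.45  1.78  0.    0.9  -1.39]
twist [0.008 0.003 0.007] deg 0.6
shift before twist [2.  2.2 1. ]  after twist [2.  2.1 1. ]
```

View pics/s3.png

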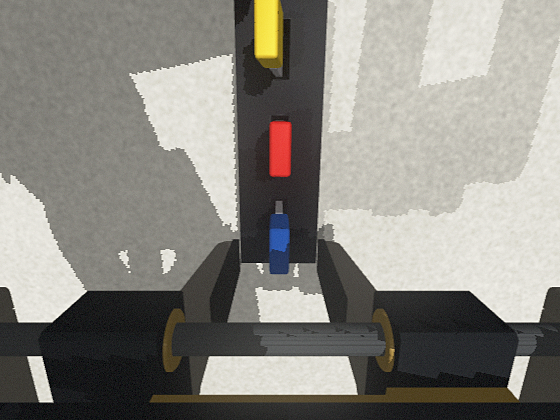

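Blue, at (279,243), is centred between the fingers. I'll close the gripper.

Emit:
jog_arm --xyz '[[0.001,0.002,0.001],[0,0,0],[0,0,0],[0,0,0],[0,0,0],[0,0,0]]' --twist '[[0,0,0],[0,0,0],[0,0,0],[0,0,0],[0,0,0],[0,0,0]]' --gripper '[1,1,1,1,1,1]' --grip_force 40

```text
clock: 4.32
position: [0.5421, 0.2686, 0.0646]
eef_rot: [-1.409, 1.056, 1.405]
wrist_force: [-0.1, -0.1, 0.3]
gripper_width: 0.0003
```

```bash
python3 go.py 541 267.5 62 105.3
```

```text
clock 4.33 pos [542.1 268.6  64.6] w 0.3 q6 -1.39 F [-0.1 -0.1  0.3]
tool x [ 0.008  0.006 -1.   ] jaw yaw 105.8 q [ 0.46  0.45  1.78  0.    0.9  -1.39]
twist [0.008 0.004 0.009] deg 0.8
shift before twist [ 2.6  1.4 -0.8]  after twist [ 2.6  1.3 -0.8]
```

The gripper shut completely, so it missed the gauge. I'll look.

Run:
```python
from rig import arm
import cv2
cv2.imwrite("pics/w4.png",arm.get_image("wrist")["pixels"])
cv2.imwrite("pics/s4.png",cv2.resize(arm.get_image("scene")["pixels"][130:310,330:480],None,fx=3.3,fy=3.3))
cv2.imwrite("pics/t4.png",cv2.resize(arm.get_image("top")["pixels"][130:310,100:260],None,fx=3.3,fy=3.3))
```

```text
(no output)
```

View pics/w4.png

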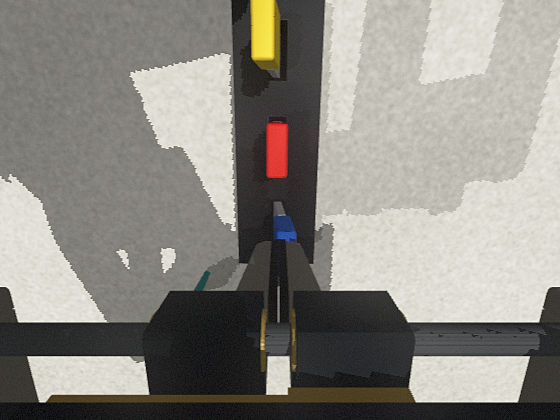

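View pics/s4.png

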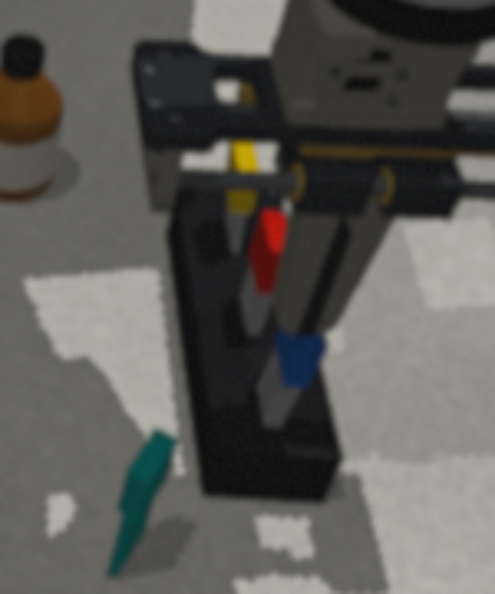

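View pics/t4.png

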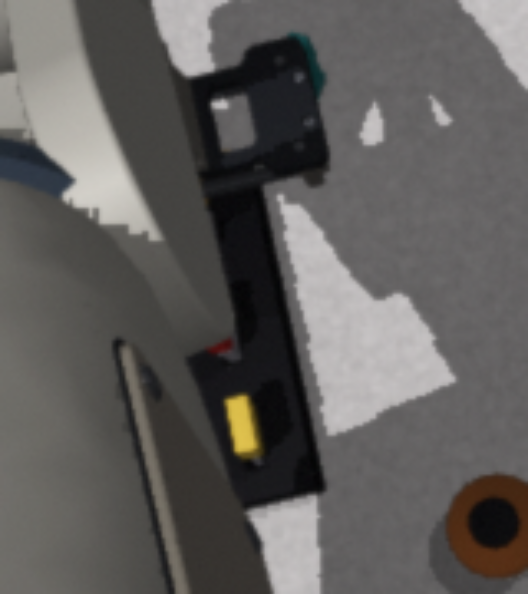

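Run:
```python
from m2 import *
s=arm.get_state();p=s["position"];W=Cam(arm.get_image("wrist"))
print("wrist eye",W.eye, R.from_rotvec(s["eef_rot"]).as_matrix().T@(W.eye-p))
print(W.R.round(2))
def c(u):return ((u-np.array([330,130]))*3.3).round()
for n,P in(("tcp",p),("handle c",(.541,.268,.080)),("handle top",(.541,.268,.096)),("tcp+30",p+[0,0,.03]),("tcp+45",p+[0,0,.045])):print(n,"scene crop",c(S.proj(P)),"wrist",W.proj(P).round(),"topcrop",((T.proj(P)-[100,130])*3.3).round())
print(c(np.array([0,0])))
```

```text
wrist eye [0.46743419 0.24717156 0.26696128] [-0.20333893  0.07563351  0.00055217]
[[-0.27 -0.92 -0.27]
 [ 0.96 -0.26 -0.08]
 [ 0.   -0.28  0.96]]
tcp scene crop [282. 361.] wrist [277. 234.] topcrop [195. 219.]
handle c scene crop [289. 338.] wrist [277. 241.] topcrop [189. 214.]
handle top scene crop [298. 315.] wrist [277. 251.] topcrop [181. 208.]
tcp+30 scene crop [298. 319.] wrist [277. 252.] topcrop [182. 207.]
tcp+45 scene crop [306. 297.] wrist [277. 263.] topcrop [175. 200.]
[-1089.  -429.]
```

Run:
```python
from m2 import *
cv2.imwrite("pics/s5.png",cv2.resize(S.img[185:265,385:455],None,fx=8,fy=7.4,interpolation=2))
W=Cam(arm.get_image("wrist"))
cv2.imwrite("pics/w5.png",cv2.resize(W.img[190:300,220:340],None,fx=5,fy=5,interpolation=2))
```

```text
(no output)
```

View pics/s5.png

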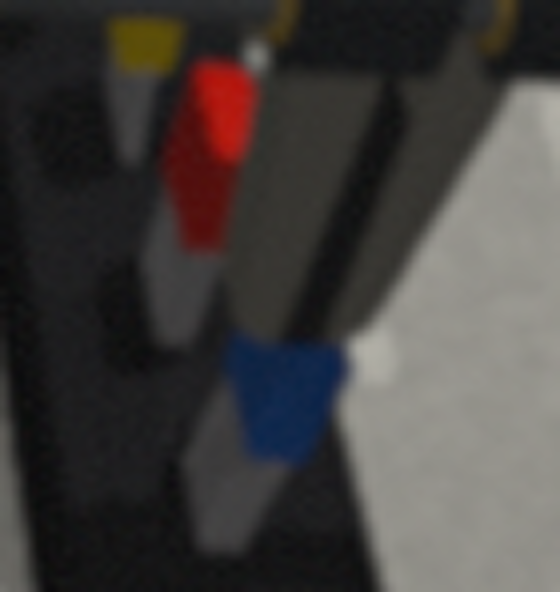

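View pics/w5.png

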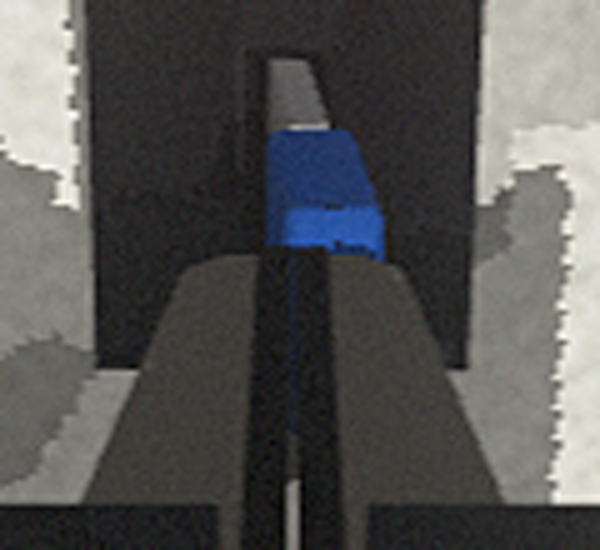

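Run:
```python
from m2 import *
W=Cam(arm.get_image("wrist"));p=arm.get_state()["position"]
gx=np.array([np.cos(np.radians(15.8)),np.sin(np.radians(15.8)),0])
for dz in(0,15,25,30,35,40,50):
    q=p+[0,0,dz/1000]
    print(dz,"scene +x edge",S.proj(q+gx*.01).round(1),"wrist -x edge",W.proj(q-gx*.01).round(1))
print("seen scene 422.5,230.3  wrist 278.4,240")
```

```text
0 scene +x edge [416.5 244.4] wrist -x edge [277.2 220.1]
15 scene +x edge [418.9 238.1] wrist -x edge [277.2 227.5]
25 scene +x edge [420.5 233.9] wrist -x edge [277.2 233.1]
30 scene +x edge [421.3 231.7] wrist -x edge [277.3 236.1]
35 scene +x edge [422.1 229.5] wrist -x edge [277.3 239.3]
40 scene +x edge [423.  227.3] wrist -x edge [277.3 242.6]
50 scene +x edge [424.7 222.7] wrist -x edge [277.3 249.8]
seen scene 422.5,230.3  wrist 278.4,240
```

Two cameras agree that the visible fingertips are about 34 mm above the reported TCP, at z≈98 mm. That is just above the handle top at 96 mm, so the fingers closed over the gauge. I'll use this measured tip offset from here: lift a little, open and look again.

Emit:
jog_arm --xyz '[[-0.015,0,0],[0,0,0],[0,0,0],[0,0,0]]' --twist '[[0,0.005,0.009],[0,0,0],[0,0,0],[0,0,0]]' --gripper '[1,0.5,0.5,0.5]'

```text
clock: 5.42
position: [0.5403, 0.2675, 0.0771]
eef_rot: [-1.409, 1.07, 1.41]
wrist_force: [0.1, -0.3, -0.8]
gripper_width: 0.0283
```

```bash
python3 go.py 541 267.5 62 105.3
python3 - <<'E'
from m2 import *
W=Cam(arm.get_image("wrist"))
cv2.imwrite("pics/w6.png",cv2.resize(W.img[100:320,170:390],None,fx=2.6,fy=2.6,interpolation=2))
cv2.imwrite("pics/s6.png",cv2.resize(S.img[130:280,350:480],None,fx=3.8,fy=3.8,interpolation=2))
E
```

```text
clock 5.42 pos [540.3 267.5  77.1] w 28.3 q6 -1.39 F [ 0.1 -0.3 -0.8]
tool x [-0.003 -0.003 -1.   ] jaw yaw 105.8 q [ 0.46  0.44  1.77 -0.    0.94 -1.39]
twist [ 0.008 -0.002 -0.003] deg 0.5
shift before twist [15.1 -0.8 -0.1]  after twist [15.1 -0.7 -0.2]
```

View pics/w6.png

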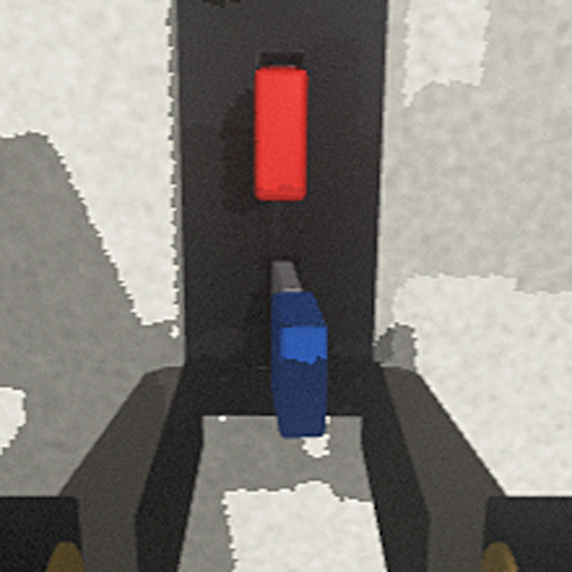

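View pics/s6.png

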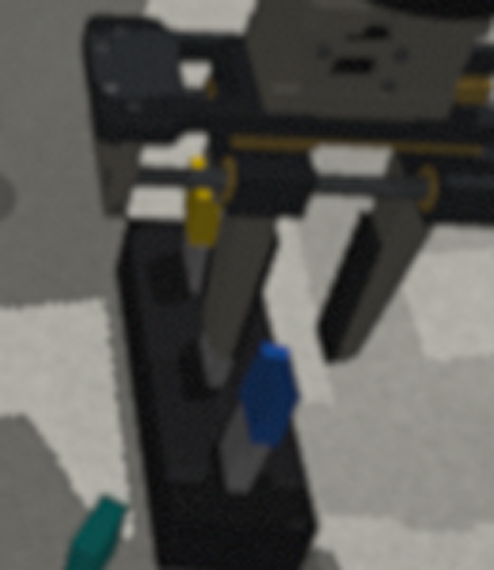

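Gauge leans a few mm to the right but is still between the fingers. I'll go down in small steps.

Emit:
jog_arm --xyz '[[0.012,0,0.003],[0.012,0,0],[0.01,0,0],[0,0,0]]' --twist '[[0.008,-0.002,-0.003],[0,0,0],[0,0,0],[0,0,0]]' --gripper '[0.5,0.5,0.5,0.5]'

```text
clock: 6.08
position: [0.5386, 0.2702, 0.0398]
eef_rot: [-1.402, 1.073, 1.404]
wrist_force: [0.3, 0.0, 0.5]
gripper_width: 0.046
```

```bash
python3 go.py 541 267.5 30 105.3
python3 - <<'E'
from m2 import *
W=Cam(arm.get_image("wrist"))
cv2.imwrite("pics/w7.png",cv2.resize(W.img[100:320,170:390],None,fx=2.6,fy=2.6,interpolation=2))
E
```

```text
clock 6.08 pos [538.6 270.2  39.8] w 46.0 q6 -1.38 F [0.3 0.  0.5]
tool x [-0.002 -0.    -1.   ] jaw yaw 105.3 q [ 0.46  0.49  1.79  0.    0.87 -1.38]
twist [-0.    -0.    -0.002] deg 0.1
shift before twist [ 9.8 -1.6 -3.3]  after twist [ 9.8 -1.6 -3.3]
```

View pics/w7.png

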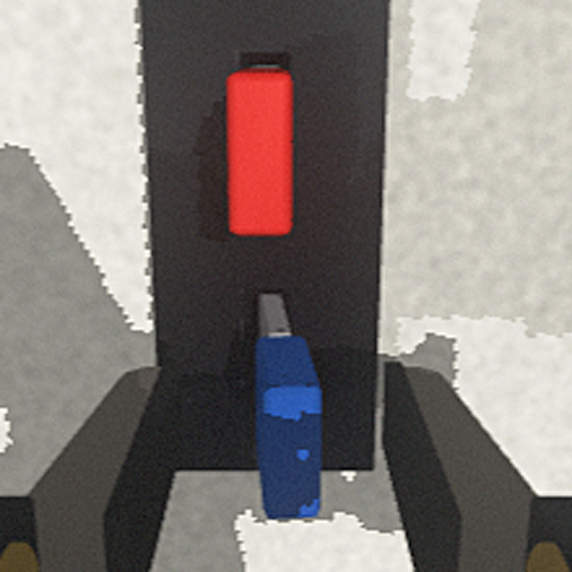

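Emit:
jog_arm --xyz '[[0.009,-0.001,-0.003],[0,0,0],[0,0,0],[0,0,0],[0,0,0],[0,0,0]]' --twist '[[0,0,0],[0,0,0],[0,0,0],[0,0,0],[0,0,0],[0,0,0]]' --gripper '[0.5,0.5,1,1,1,1]'

```text
clock: 6.98
position: [0.5423, 0.2681, 0.0327]
eef_rot: [-1.403, 1.069, 1.402]
wrist_force: [-0.6, -0.1, -1.5]
gripper_width: 0.0119
```

```bash
python3 go.py 541 267.5 30 105.3
python3 - <<'E'
from m2 import *
W=Cam(arm.get_image("wrist"))
cv2.imwrite("pics/w8.png",cv2.resize(W.img[100:320,170:390],None,fx=2.6,fy=2.6,interpolation=2))
E
```

```text
clock 6.97 pos [542.3 268.1  32.7] w 11.9 q6 -1.38 F [-0.6 -0.1 -1.5]
tool x [ 0.002  0.001 -1.   ] jaw yaw 105.3 q [ 0.46  0.5   1.79  0.    0.85 -1.38]
twist [-0.     0.001  0.002] deg 0.1
shift before twist [ 2.6  1.4 -0.3]  after twist [ 2.7  1.4 -0.3]
```

View pics/w8.png

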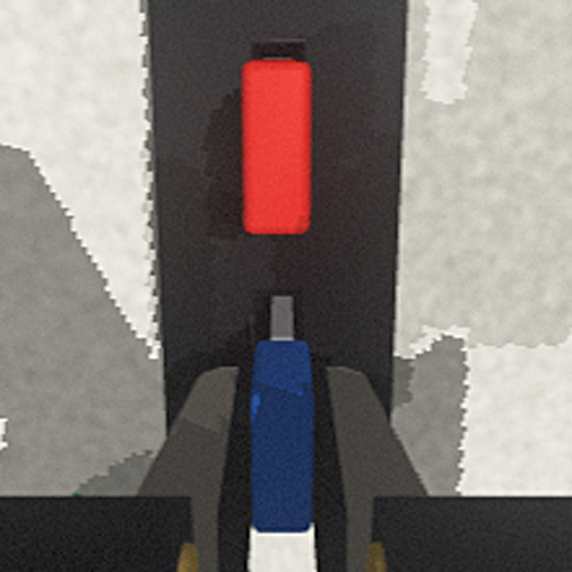

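The gripper holds at 11.9 mm, the handle's thickness. Since the handle centre is 80 mm above the bench both in the rack and when home, the home reading should be z≈33 mm. I'll lift.

Emit:
jog_arm --xyz '[[-0.01,0,0],[-0.02,0,0],[-0.03,0,0],[-0.03,0,0],[-0.03,0,0],[0,0,0]]' --twist '[[0,0,0],[0,0,0],[0,0,0],[0,0,0],[0,0,0],[0,0,0]]' --gripper '[1,1,1,1,1,1]'

```text
clock: 7.88
position: [0.5421, 0.2681, 0.159]
eef_rot: [-1.403, 1.068, 1.401]
wrist_force: [0.4, -0.9, -0.5]
gripper_width: 0.0118
```

```bash
python3 go.py 575.2 -102.9 150 78.2
python3 - <<'E'
from m2 import *
cv2.imwrite("pics/s9.png",S.img)
E
```

```text
clock 7.88 pos [542.1 268.1 159. ] w 11.8 q6 -1.38 F [ 0.4 -0.9 -0.5]
tool x [ 0.003  0.002 -1.   ] jaw yaw 105.3 q [ 0.46  0.34  1.7   0.    1.09 -1.38]
twist [0.472 0.002 0.003] deg 27.1
shift before twist [   8.4   65.8 -366.6]  after twist [   9.  -108.3 -356.3]
```

View pics/s9.png

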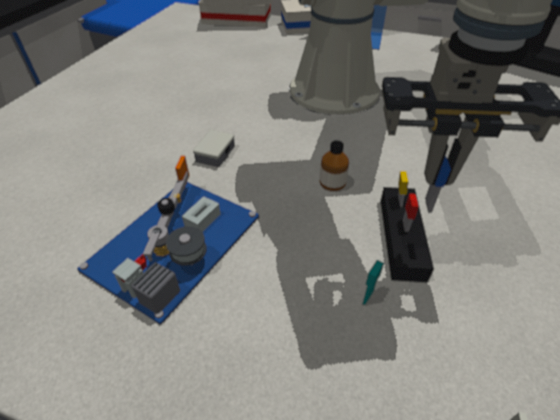

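The scene view shows the blue gauge lifted at (440,180), with red and yellow still in the rack. Next I'll turn and carry it over.

Emit:
jog_arm --xyz '[[0,0,0],[0,0,0],[0,0,0],[0,-0.015,-0.05],[0,-0.015,-0.05],[0,-0.015,-0.05],[0,-0.015,-0.05],[0,-0.015,-0.05]]' --twist '[[0.157,0,0],[0.157,0,0],[0.158,0,0],[0,0,0],[0,0,0],[0,0,0],[0,0,0],[0,0,0]]' --gripper '[1,1,1,1,1,1,1,1]'

```text
clock: 8.98
position: [0.5516, 0.0009, 0.144]
eef_rot: [-1.045, 1.322, 1.058]
wrist_force: [0.1, 0.2, -0.7]
gripper_width: 0.0118
```

```bash
python3 go.py 575.2 -102.9 140 78.2
```

```text
clock 8.97 pos [551.6   0.9 144. ] w 11.8 q6 -1.35 F [ 0.1  0.2 -0.7]
tool x [-0.019 -0.005 -1.   ] jaw yaw 77.6 q [ 0.    0.29  1.81 -0.01  1.05 -1.35]
twist [-0.01  -0.009 -0.018] deg 1.3
shift before twist [  4.1 -45.3 -96.4]  after twist [  4.  -44.3 -96.8]
```

Emit:
jog_arm --xyz '[[0,0,0],[0,-0.016,-0.035],[0,-0.016,-0.032],[0,-0.008,-0.015],[0,0,0],[0,0,0]]' --twist '[[-0.01,-0.009,-0.018],[0,0,0],[0,0,0],[0,0,0],[0,0,0],[0,0,0]]' --gripper '[1,1,1,1,1,1]'

```text
clock: 9.72
position: [0.5699, -0.0879, 0.1377]
eef_rot: [-1.049, 1.305, 1.062]
wrist_force: [0.0, 0.6, -1.0]
gripper_width: 0.0118
```

```bash
python3 go.py 575.2 -102.9 120 78.2
python3 - <<'E'
from m2 import *
W=Cam(arm.get_image("wrist"))
cv2.imwrite("pics/w10.png",W.img)
cv2.imwrite("pics/s10.png",cv2.resize(S.img[80:290,80:300],None,fx=2.7,fy=2.7,interpolation=2))
E
```

```text
clock 9.72 pos [569.9 -87.9 137.7] w 11.8 q6 -1.52 F [ 0.   0.6 -1. ]
tool x [-0.008  0.003 -1.   ] jaw yaw 78.1 q [-0.16  0.33  1.77  0.    1.04 -1.52]
twist [-0.002  0.001 -0.009] deg 0.5
shift before twist [ 17.6  -8.4 -13.6]  after twist [ 17.7  -8.3 -13.6]
```

View pics/w10.png

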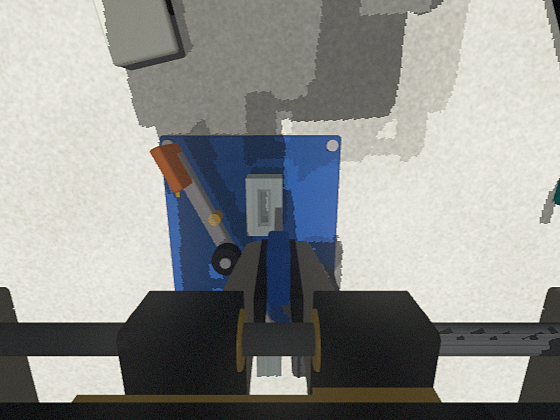

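View pics/s10.png

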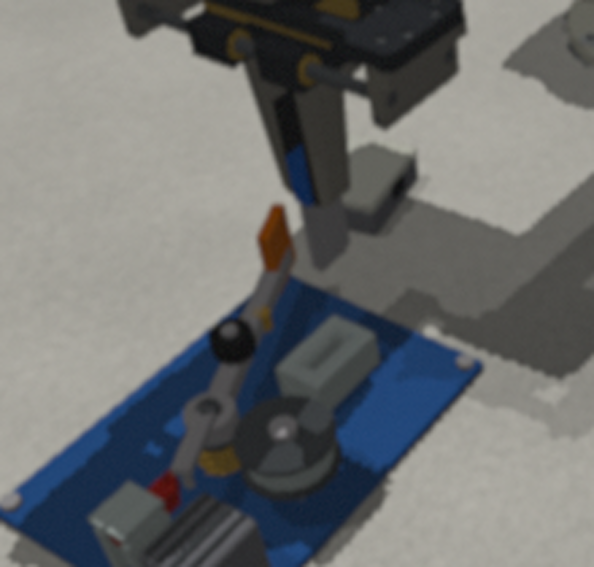

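Emit:
jog_arm --xyz '[[0,-0.008,-0.0135],[0,0,0],[0.012,0,0],[0,0,0]]' --twist '[[0,0,-0.009],[0,0,0],[0,0,0],[0,0,0]]' --gripper '[1,1,1,1]'

```text
clock: 10.38
position: [0.5756, -0.1031, 0.1253]
eef_rot: [-1.056, 1.297, 1.055]
wrist_force: [-0.4, -0.6, -0.7]
gripper_width: 0.012
```

```bash
python3 go.py 575.2 -102.9 108 78.2
python3 - <<'E'
from m2 import *
W=Cam(arm.get_image("wrist"))
cv2.imwrite("pics/w11.png",cv2.resize(W.img[120:330,180:380],None,fx=2.8,fy=2.8,interpolation=2))
cv2.imwrite("pics/s11.png",cv2.resize(S.img[120:260,130:270],None,fx=4.2,fy=4.2,interpolation=2))
c=lambda u:((u-[130,120])*4.2).round()
print("slot s",c(S.proj((.574,-.1024,.038))), "wrist slot",((W.proj((.574,-.1024,.038))-[180,120])*2.8).round())
# predicted foot: handle centre is 47 above reported z (80-33)
p=arm.get_state()["position"]; f=p+[-.001,0.0005,.0473-.068]; print("foot pred",f,"s",c(S.proj(f)),"w",((W.proj(f)-[180,120])*2.8).round())
E
```

```text
clock 10.38 pos [ 575.6 -103.1  125.3] w 12.0 q6 -1.55 F [-0.4 -0.6 -0.7]
tool x [ 0.002  0.001 -1.   ] jaw yaw 78.2 q [-0.18  0.35  1.78  0.    1.01 -1.55]
twist [-0.     0.001  0.002] deg 0.2
shift before twist [17.3  0.5  0.1]  after twist [17.3  0.4  0.1]
slot s [294. 374.] wrist slot [272. 223.]
foot pred [ 0.57551465 -0.10271975  0.10582464] s [266. 257.] w [272. 290.]
```

View pics/w11.png

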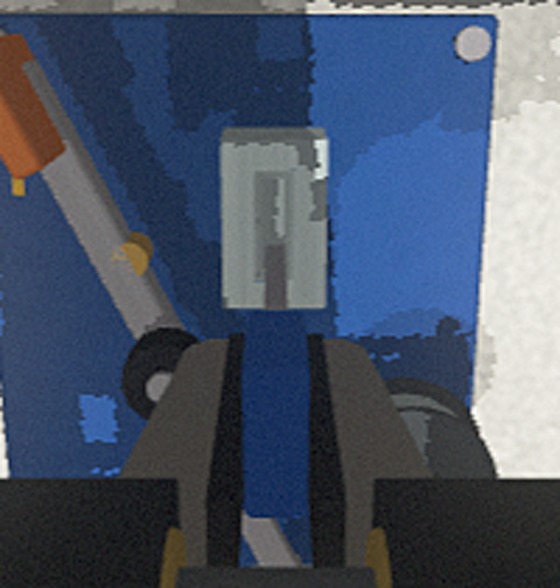

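View pics/s11.png

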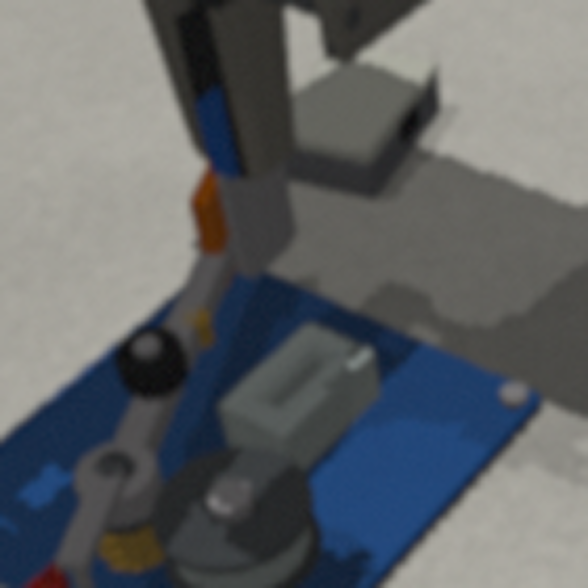

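Foot at scene crop (264,265), against (266,257) predicted. In the wrist view the blade column (276) is about 1 mm to the right of the slot column (272). I'll shift 1 mm and go down to just above the mouth.

Emit:
jog_arm --xyz '[[0.02,0,-0.001],[0.02,0,0],[0.012,0,0],[0,0,0]]' --twist '[[0,0.001,0.002],[0,0,0],[0,0,0],[0,0,0]]' --gripper '[1,1,1,1]'

```text
clock: 11.02
position: [0.576, -0.104, 0.0705]
eef_rot: [-1.057, 1.299, 1.055]
wrist_force: [-0.6, 0.5, -0.8]
gripper_width: 0.0117
```

```bash
python3 go.py 575.2 -103.9 65 78.2
python3 - <<'E'
from m2 import *
W=Cam(arm.get_image("wrist"))
cv2.imwrite("pics/w12.png",cv2.resize(W.img[120:330,180:380],None,fx=2.8,fy=2.8,interpolation=2))
cv2.imwrite("pics/s12.png",cv2.resize(S.img[120:260,130:270],None,fx=4.2,fy=4.2,interpolation=2))
E
```

```text
clock 11.03 pos [ 576.  -104.    70.5] w 11.7 q6 -1.55 F [-0.6  0.5 -0.8]
tool x [ 0.001 -0.    -1.   ] jaw yaw 78.2 q [-0.18  0.42  1.81  0.    0.91 -1.55]
twist [0.    0.    0.001] deg 0.1
shift before twist [ 5.5  0.8 -0. ]  after twist [ 5.5  0.8 -0. ]
```

View pics/w12.png

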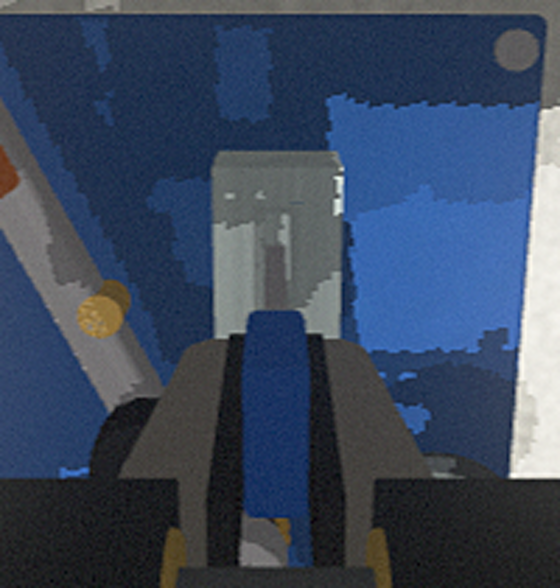

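View pics/s12.png

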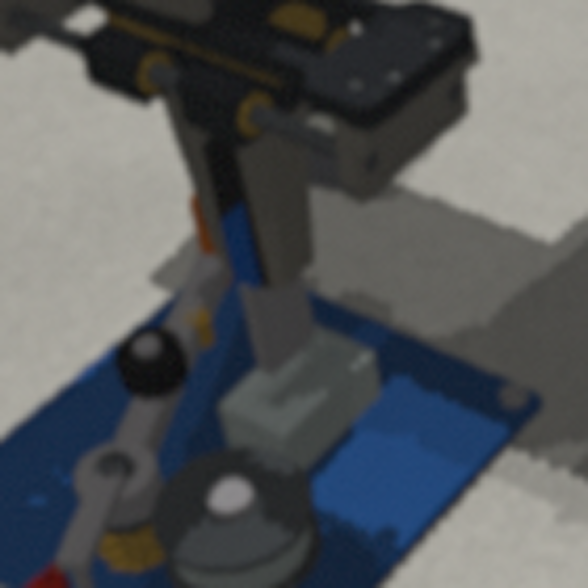

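The blade (wrist col 275) sits over the slot (col about 273). I'll insert in small steps and watch the force.

Emit:
jog_arm --xyz '[[0.006,0.001,0],[0.006,0,0],[0.005,0,0],[0,0,0]]' --twist '[[0,0,0.001],[0,0,0],[0,0,0],[0,0,0]]' --gripper '[1,1,1,1]'

```text
clock: 11.68
position: [0.5772, -0.1042, 0.0553]
eef_rot: [-1.059, 1.296, 1.052]
wrist_force: [0.2, 0.1, -0.5]
gripper_width: 0.0116
```

```bash
python3 go.py 575.2 -103.9 33 78.2
```

```text
clock 11.68 pos [ 577.2 -104.2   55.3] w 11.6 q6 -1.55 F [ 0.2  0.1 -0.5]
tool x [ 0.005 -0.001 -1.   ] jaw yaw 78.2 q [-0.18  0.44  1.82  0.    0.87 -1.55]
twist [0.    0.    0.005] deg 0.3
shift before twist [22.3  2.1 -0.1]  after twist [22.3  2.  -0.1]
```

Emit:
jog_arm --xyz '[[0.002,0.002,0],[0.005,0,0],[0.005,0.001,0],[0,0,0]]' --twist '[[0,0,0.005],[0,0,0],[0,0,0],[0,0,0]]' --gripper '[1,1,1,1]'

```text
clock: 12.18
position: [0.5741, -0.1036, 0.0425]
eef_rot: [-1.056, 1.299, 1.056]
wrist_force: [-0.8, -0.3, 0.2]
gripper_width: 0.0119
```

```bash
python3 go.py 575.2 -103.9 33 78.2
```

```text
clock 12.18 pos [ 574.1 -103.6   42.5] w 11.9 q6 -1.55 F [-0.8 -0.3  0.2]
tool x [ 0.  0. -1.] jaw yaw 78.2 q [-0.18  0.46  1.83  0.    0.85 -1.55]
twist [ 0.  0. -0.] deg 0.0
shift before twist [ 9.5 -1.1 -0.1]  after twist [ 9.5 -1.1 -0.1]
```

Now the foot is about 16 mm into the slot and there's no contact force. I'll carry on to the bottom.

Emit:
jog_arm --xyz '[[0.004,-0.0005,0],[0.004,0,0],[0.002,0,0],[0,0,0]]' --twist '[[0,0,0],[0,0,0],[0,0,0],[0,0,0]]' --gripper '[1,1,1,1]'

```text
clock: 12.68
position: [0.5749, -0.1038, 0.0325]
eef_rot: [-1.056, 1.299, 1.056]
wrist_force: [-1.6, 0.0, 1.9]
gripper_width: 0.0112
```

```bash
python3 go.py 575.2 -103.9 33 78.2
```

```text
clock 12.68 pos [ 574.9 -103.8   32.5] w 11.2 q6 -1.55 F [-1.6  0.   1.9]
tool x [ 0.  0. -1.] jaw yaw 78.2 q [-0.18  0.47  1.84  0.    0.83 -1.55]
twist [0. 0. 0.] deg 0.0
shift before twist [-0.5 -0.3 -0.1]  after twist [-0.5 -0.3 -0.1]
```

Force is starting at z 32.5. I'll press a little to confirm bottom.

Emit:
jog_arm --xyz '[[0.003,0,0],[0.003,0,0]]' --twist '[[0,0,0],[0,0,0]]' --gripper '[1,1]'

```text
clock: 12.92
position: [0.577, -0.1042, 0.0318]
eef_rot: [-1.058, 1.297, 1.054]
wrist_force: [-9.0, 1.5, 33.1]
gripper_width: 0.0117
```

```bash
python3 go.py 575.2 -103.9 33 78.2;  python3 - <<'E'
from m2 import *
W=Cam(arm.get_image("wrist"))
cv2.imwrite("pics/w13.png",cv2.resize(W.img[120:330,180:380],None,fx=2.8,fy=2.8,interpolation=2))
cv2.imwrite("pics/s13.png",cv2.resize(S.img[120:260,130:270],None,fx=4.2,fy=4.2,interpolation=2))
E
```

```text
clock 12.93 pos [ 577.  -104.2   31.8] w 11.7 q6 -1.55 F [-9.   1.5 33.1]
tool x [ 0.004 -0.    -1.   ] jaw yaw 78.2 q [-0.18  0.47  1.84  0.    0.83 -1.55]
twist [0.    0.    0.004] deg 0.2
shift before twist [-1.2  1.8 -0.1]  after twist [-1.2  1.8 -0.1]
```

View pics/w13.png

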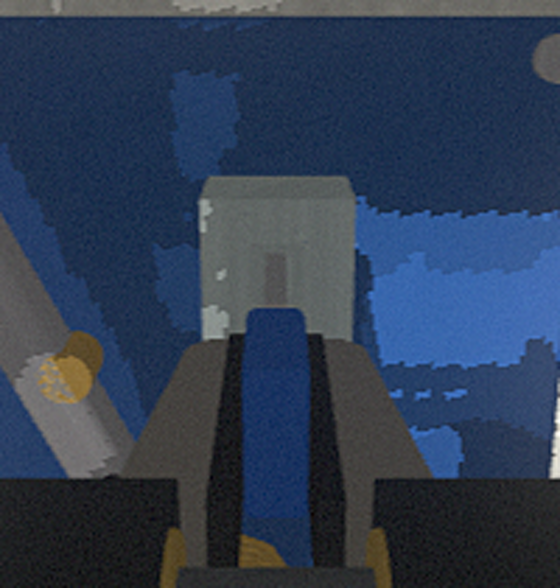

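View pics/s13.png

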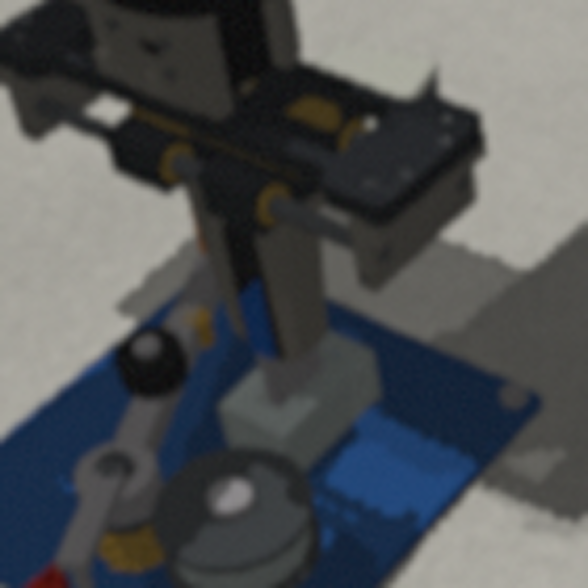

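It bottoms at z≈32, with 33 N on pressing, which matches the expected home reading. I'll relax, release partly and go up.

Emit:
jog_arm --xyz '[[-0.001,0.001,0],[0,0,0],[0,0,0],[0,0,0],[-0.02,0,0],[-0.03,0,0],[-0.03,0,0],[0,0,0]]' --twist '[[0,0,0.003],[0,0,0],[0,0,0],[0,0,0],[0,0,0],[0,0,0],[0,0,0],[0,0,0]]' --gripper '[1,0.7,0.7,0.7,0.7,0.7,0.7,0.7]'

```text
clock: 14.08
position: [0.5753, -0.1039, 0.1133]
eef_rot: [-1.056, 1.3, 1.057]
wrist_force: [0.7, 0.2, -0.4]
gripper_width: 0.0274
```

```bash
python3 go.py 575.2 -103.9 33 78.2;  python3 - <<'E'
from m2 import *
W=Cam(arm.get_image("wrist"))
cv2.imwrite("pics/w14.png",cv2.resize(W.img[120:330,180:380],None,fx=2.8,fy=2.8,interpolation=2))
cv2.imwrite("pics/s14.png",cv2.resize(S.img[120:260,130:270],None,fx=4.2,fy=4.2,interpolation=2))
c=lambda u:((u-[130,120])*4.2).round()
for n,z in(("home handle c",.080),("top",.096),("bottom",.064)):print(n,c(S.proj((.574,-.1024,z))))
E
```

```text
clock 14.07 pos [ 575.3 -103.9  113.3] w 27.4 q6 -1.55 F [ 0.7  0.2 -0.4]
tool x [-0.001  0.    -1.   ] jaw yaw 78.2 q [-0.18  0.37  1.78  0.    0.99 -1.55]
twist [ 0.     0.    -0.001] deg 0.1
shift before twist [80.3  0.  -0.1]  after twist [80.3  0.1 -0.1]
home handle c [278. 302.]
top [272. 273.]
bottom [285. 330.]
```

View pics/w14.png

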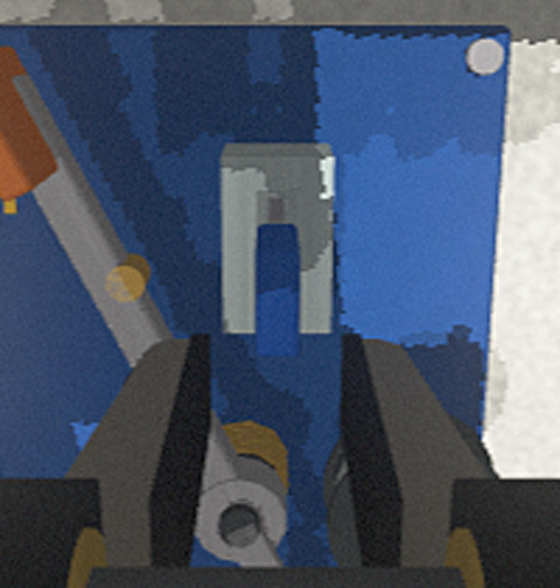

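View pics/s14.png

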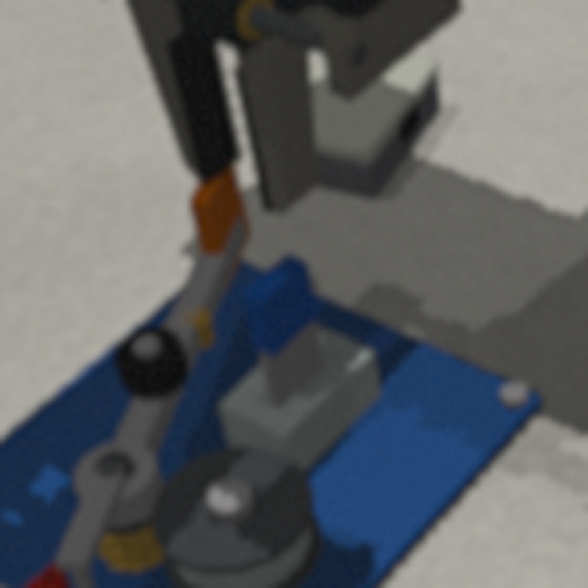

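The gauge is home: handle centre at s14 (280,303), against (278,302) predicted. The paddle computed from the pivot geometry (514,-169) also matches its measured top face (513.7,-169.2). Before approaching I'll check the yellow thing behind the paddle.

Run:
```python
from m2 import *
W=Cam(arm.get_image("wrist"))
cv2.imwrite("pics/w15.png",cv2.resize(W.img[110:210,140:260],None,fx=5,fy=5,interpolation=2))
cv2.imwrite("pics/t15.png",cv2.resize(cv2.imread("pics/top0.png")[195:245,385:425],None,fx=12,fy=11,interpolation=2))
for n,a in(("T",T),("W",W)):
    print(n,blobs(mask(a.img,(18,110,60),(32,255,255)),3))
```

```text
T [(array([355., 138.]), array([355, 137,   1,   3,   3], dtype=int32)), (array([349.2, 165.5]), array([349, 164,   2,   4,   4], dtype=int32)), (array([173.2, 258.7]), array([168, 249,  11,  20, 160], dtype=int32))]
W [(array([183.1, 194.4]), array([181, 192,   5,   5,  17], dtype=int32)), (array([225.2, 220.6]), array([218, 212,  15,  17, 181], dtype=int32)), (array([271.9, 279.5]), array([260, 272,  23,  23, 226], dtype=int32)), (array([207.9, 341.3]), array([202, 309,  16,  63, 514], dtype=int32)), (array([348.3, 341.1]), array([339, 309,  16,  63, 515], dtype=int32)), (array([321.4, 396.3]), array([ 108,  388,  369,   15, 3398], dtype=int32))]
```

View pics/w15.png

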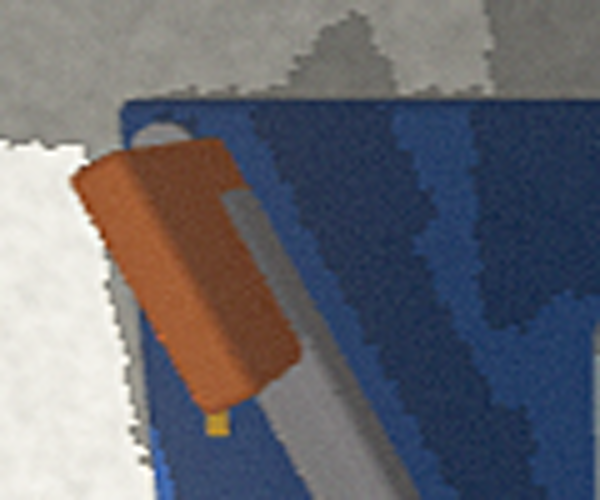

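View pics/t15.png

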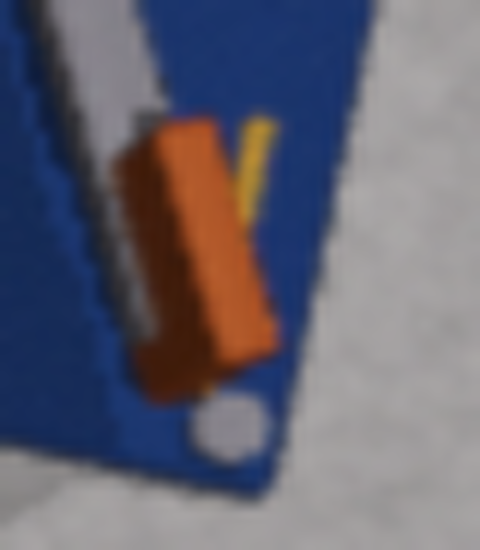

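The yellow thing is a flat strip painted on the plate, so it isn't an obstacle. I'll close the fingers, turn the jaw axis along the arm (yaw 14°) and go behind the paddle.

Emit:
jog_arm --xyz '[[0,0,0],[0,0,0],[0,0,0],[0,0,0],[0,0,0],[0,0,0],[0,0,0],[0,0,0]]' --twist '[[0.16,0,0],[0.16,0,0],[0.16,0,0],[0.16,0,0],[0.16,0,0],[0.16,0,0],[0.16,0,0],[0,0,0]]' --gripper '[1,1,1,1,1,1,1,1]'

```text
clock: 15.38
position: [0.5691, -0.1027, 0.1032]
eef_rot: [-0.161, 1.581, 0.17]
wrist_force: [0.1, 0.9, -0.9]
gripper_width: 0.0003
```

```bash
python3 go.py 522.6 -203.3 110 14
```

```text
clock 15.38 pos [ 569.1 -102.7  103.2] w 0.3 q6 -0.39 F [ 0.1  0.9 -0.9]
tool x [-0.017  0.003 -1.   ] jaw yaw 12.1 q [-0.18  0.38  1.79  0.    0.99 -0.39]
twist [-0.034 -0.016 -0.007] deg 2.2
shift before twist [ -6.4 -88.6 -66.6]  after twist [ -6.8 -86.3 -69.5]
```

Emit:
jog_arm --xyz '[[0,0,0],[-0.006,-0.03,-0.024],[0,-0.03,-0.024],[0,-0.026,-0.022],[0,0,0],[0,0,0]]' --twist '[[-0.034,-0.016,-0.007],[0,0,0],[0,0,0],[0,0,0],[0,0,0],[0,0,0]]' --gripper '[1,1,1,1,1,1]'

```text
clock: 16.12
position: [0.5212, -0.2051, 0.108]
eef_rot: [-0.213, 1.558, 0.212]
wrist_force: [-0.4, -0.7, -0.9]
gripper_width: 0.0004
```

```bash
python3 go.py 522.6 -203.3 24 14
python3 - <<'E'
from m2 import *
W=Cam(arm.get_image("wrist"))
cv2.imwrite("pics/w16.png",W.img)
cv2.imwrite("pics/s16.png",cv2.resize(S.img[60:260,80:300],None,fx=2.7,fy=2.7,interpolation=2))
E
```

```text
clock 16.12 pos [ 521.2 -205.1  108. ] w 0.4 q6 -0.65 F [-0.4 -0.7 -0.9]
tool x [ 0.002 -0.    -1.   ] jaw yaw 15.5 q [-0.38  0.34  1.84  0.    0.96 -0.65]
twist [0.026 0.002 0.001] deg 1.5
shift before twist [84.   1.4  1.7]  after twist [84.   1.4  1.8]
```

View pics/w16.png

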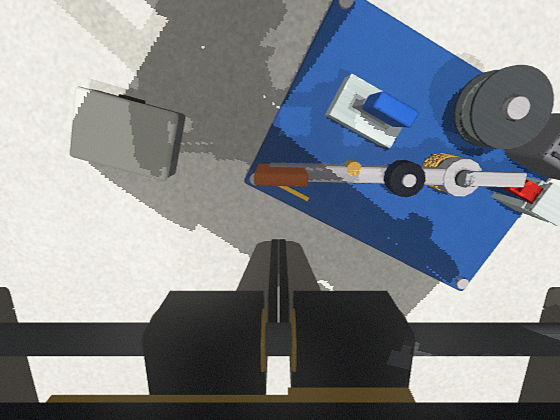

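View pics/s16.png

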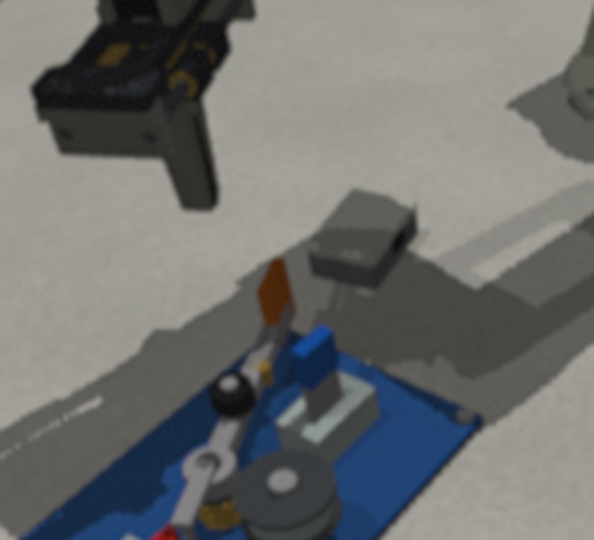

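The hand is behind the paddle, with fingers at wrist col 278 and the paddle at (280,176), and its push direction (image up) faces the paddle. Descending.

Emit:
jog_arm --xyz '[[0.03,0.001,0.002],[0.03,0,0],[0.015,0,0],[0.008,0,0],[0,0,0]]' --twist '[[0.026,0.002,0.001],[0,0,0],[0,0,0],[0,0,0],[0,0,0]]' --gripper '[1,1,1,1,1]'

```text
clock: 16.9
position: [0.5263, -0.2008, 0.0239]
eef_rot: [-0.197, 1.559, 0.195]
wrist_force: [-0.0, -0.2, -0.1]
gripper_width: 0.0008
```

```bash
python3 go.py 517.7 -183.9 24 14
python3 - <<'E'
from m2 import *
W=Cam(arm.get_image("wrist"))
cv2.imwrite("pics/w17.png",W.img)
cv2.imwrite("pics/s17.png",cv2.resize(S.img[60:260,80:300],None,fx=2.7,fy=2.7,interpolation=2))
E
```

```text
clock 16.90 pos [ 526.3 -200.8   23.9] w 0.8 q6 -0.62 F [-0.  -0.2 -0.1]
tool x [ 0.003 -0.001 -1.   ] jaw yaw 14.3 q [-0.37  0.46  1.89  0.    0.79 -0.62]
twist [0.006 0.003 0.001] deg 0.4
shift before twist [-0.1 18.5 -4.2]  after twist [-0.1 18.5 -4.3]
```

View pics/w17.png

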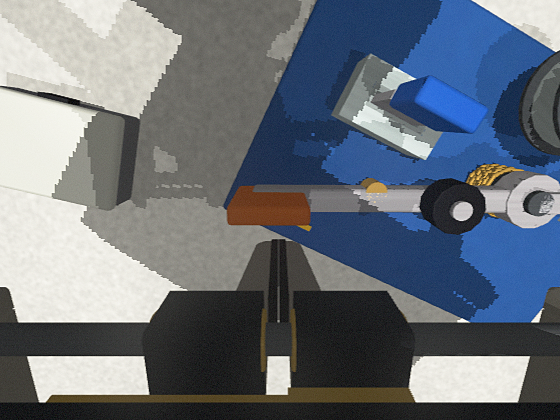

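View pics/s17.png

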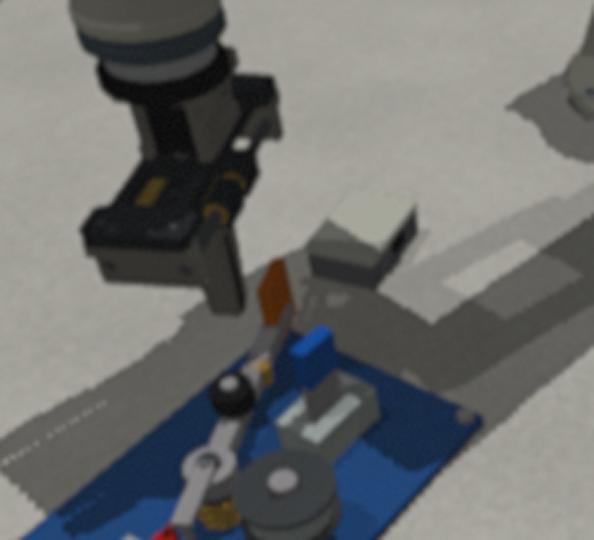

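Emit:
jog_arm --xyz '[[0,0.008,-0.004],[0,0.006,0],[0,0,0],[0,0.004,0],[0,0.004,0]]' --twist '[[0.006,0.003,0.001],[0,0,0],[0,0,0],[0,0,0],[0,0,0]]' --gripper '[1,1,1,1,1]'

```text
clock: 17.68
position: [0.5182, -0.1811, 0.0265]
eef_rot: [-0.195, 1.559, 0.188]
wrist_force: [-0.8, -8.2, -1.2]
gripper_width: 0.0003
```

```bash
cat > th.py <<'E'
from h import *
from rig import arm
s=arm.get_state();p=s["position"]*1000;Rc=R.from_rotvec(s["eef_rot"]).as_matrix()
piv=np.array([659.6,-133.0]);d=piv-p[:2];rad=np.hypot(*d)
ty=Rc[:2,1];f=s["wrist_force"]
r=p[:2]-piv
# arm angle assuming face 15 mm from arm centre line
bear=np.arctan2(d[1],d[0])-np.radians(-11.8)   # bearing of tool->pivot in drive axes
phi=bear-np.arcsin(15/rad)
print("t %.2f pos %s rad %.1f theta~ %.3f toolyaw %.1f want %.1f | F along push %.1f F %s w %.1f"%(s["clock"],p.round(1),rad,.45-phi,np.degrees(np.arctan2(Rc[1,2],Rc[0,2])),np.degrees(phi)-11.8,f[:2]@ty,f.round(1),s["gripper_width"]*1e3))
E
python3 th.py
```

```text
t 17.68 pos [ 518.2 -181.1   26.5] rad 149.3 theta~ 0.017 toolyaw 14.0 want 13.0 | F along push -7.7 F [-0.8 -8.2 -1.2] w 0.3
```

Contact: 7.7 N along the push direction. Now push round the arc.

Emit:
jog_arm --xyz '[[0.001,0.007,0],[0,0.007,0],[0,0.007,0],[0,0.007,0]]' --twist '[[0.05,0,0],[0.045,0,0],[0.045,0,0],[0.045,0,0]]' --gripper '[1,1,1,1]'

```text
clock: 18.18
position: [0.5129, -0.159, 0.0259]
eef_rot: [-0.055, 1.566, 0.034]
wrist_force: [-2.9, -8.9, 1.0]
gripper_width: 0.0005
```

```bash
python3 th.py
```

```text
t 18.18 pos [ 512.9 -159.    25.9] rad 149.0 theta~ 0.169 toolyaw 3.3 want 4.3 | F along push -8.7 F [-2.9 -8.9  1. ] w 0.5
```

Emit:
jog_arm --xyz '[[0.001,0.007,0],[0,0.007,0],[0,0.007,0],[0,0.007,0]]' --twist '[[0.03,0,0],[0.045,0,0],[0.045,0,0],[0.045,0,0]]' --gripper '[1,1,1,1]'

```text
clock: 18.68
position: [0.5111, -0.1354, 0.0253]
eef_rot: [0.07, 1.566, -0.103]
wrist_force: [-4.4, -9.2, 3.0]
gripper_width: 0.0003
```

```bash
python3 th.py
```

```text
t 18.68 pos [ 511.1 -135.4   25.3] rad 148.6 theta~ 0.329 toolyaw -6.3 want -4.9 | F along push -9.7 F [-4.4 -9.2  3. ] w 0.3
```

Emit:
jog_arm --xyz '[[0.001,0.005,0],[0,0.005,0],[0,0.005,0]]' --twist '[[0.01,0,0],[0.03,0,0],[0.03,0,0]]' --gripper '[1,1,1]'

```text
clock: 19.05
position: [0.5117, -0.1238, 0.0249]
eef_rot: [0.121, 1.563, -0.163]
wrist_force: [-2.4, -10.1, 1.6]
gripper_width: 0.0005
```

```bash
python3 th.py
python3 - <<'E'
from m2 import *
W=Cam(arm.get_image("wrist"))
cv2.imwrite("pics/w18.png",W.img)
cv2.imwrite("pics/s18.png",cv2.resize(S.img[60:260,80:300],None,fx=2.7,fy=2.7,interpolation=2))
E
python3 th.py
```

```text
t 19.05 pos [ 511.7 -123.8   24.9] rad 148.2 theta~ 0.408 toolyaw -10.3 want -9.4 | F along push -10.4 F [ -2.4 -10.1   1.6] w 0.5
t 19.20 pos [ 511.7 -123.7   24.9] rad 148.2 theta~ 0.408 toolyaw -10.3 want -9.4 | F along push -9.7 F [-3.4 -9.2  2.2] w 0.1
```

View pics/w18.png

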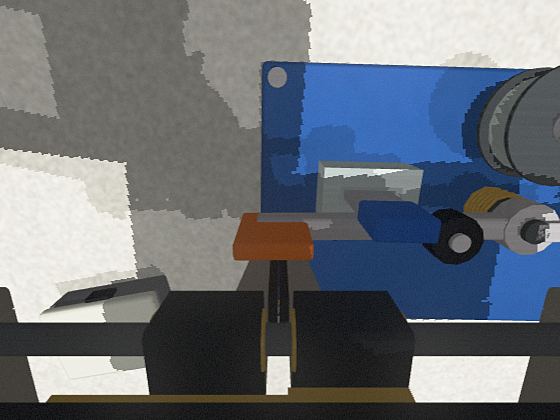

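View pics/s18.png

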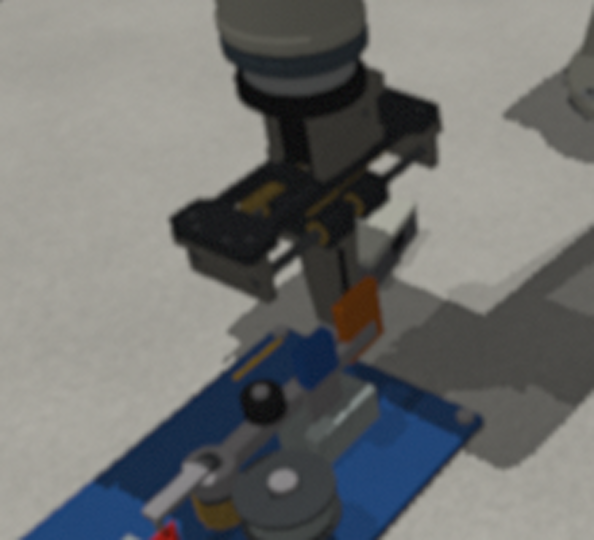

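Emit:
jog_arm --xyz '[[0.001,0.003,0],[0,0.003,0],[0,0.003,0]]' --twist '[[0,0,0],[0.015,0,0],[0.015,0,0]]' --gripper '[1,1,1]'

```text
clock: 19.58
position: [0.5124, -0.1189, 0.0246]
eef_rot: [0.137, 1.562, -0.189]
wrist_force: [-2.7, -9.9, 0.3]
gripper_width: 0.0005
```

```bash
python3 th.py
```

```text
t 19.57 pos [ 512.4 -118.9   24.6] rad 147.9 theta~ 0.441 toolyaw -11.9 want -11.3 | F along push -10.2 F [-2.7 -9.9  0.3] w 0.5
```

Emit:
jog_arm --xyz '[[0,0.003,0],[0,0.003,0]]' --twist '[[0,0,0],[0.01,0,0]]' --gripper '[1,1]'

```text
clock: 19.82
position: [0.5126, -0.1171, 0.0247]
eef_rot: [0.138, 1.562, -0.2]
wrist_force: [-5.1, -20.8, 2.0]
gripper_width: 0.0003
```

```bash
python3 th.py
```

```text
t 19.82 pos [ 512.6 -117.1   24.7] rad 147.9 theta~ 0.453 toolyaw -12.4 want -12.0 | F along push -21.4 F [ -5.1 -20.8   2. ] w 0.3
```

Force rose from 10 to 21 N at θ≈0.453, so the nose is on the blade. One firmer row, then hold and look.

Emit:
jog_arm --xyz '[[0,0.004,0]]' --twist '[[0,0,0]]' --gripper '[1]'

```text
clock: 19.95
position: [0.5127, -0.1166, 0.0247]
eef_rot: [0.133, 1.563, -0.203]
wrist_force: [-6.0, -28.5, 1.4]
gripper_width: 0.0006
```

```bash
python3 th.py
python3 - <<'E'
from m2 import *
W=Cam(arm.get_image("wrist"))
cv2.imwrite("pics/w19.png",W.img)
cv2.imwrite("pics/s19.png",cv2.resize(S.img[110:260,120:290],None,fx=3.6,fy=3.6,interpolation=2))
cv2.imwrite("pics/t19.png",T.img)
c=lambda u:((u-[120,110])*3.6).round()
print("home handle c",c(S.proj((.574,-.1024,.08))))
E
python3 th.py
```

```text
t 19.95 pos [ 512.7 -116.6   24.7] rad 147.8 theta~ 0.457 toolyaw -12.2 want -12.2 | F along push -29.1 F [ -6.  -28.5   1.4] w 0.6
home handle c [275. 295.]
t 20.10 pos [ 512.7 -116.8   24.7] rad 147.8 theta~ 0.455 toolyaw -12.2 want -12.1 | F along push -27.0 F [ -5.5 -26.5   2.4] w 0.3
```

View pics/w19.png

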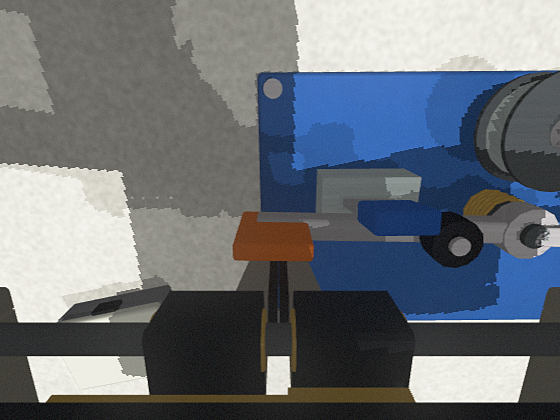

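View pics/s19.png

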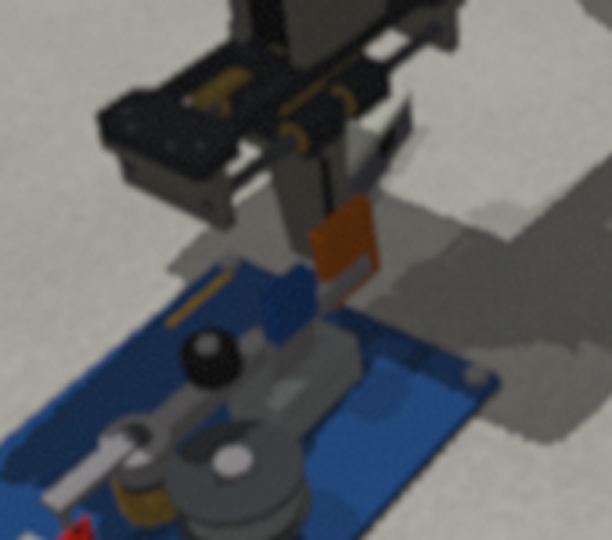

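View pics/t19.png

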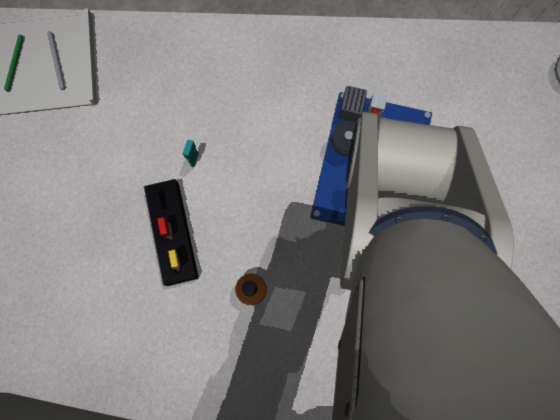

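```bash
python3 - <<'E'
import cv2,numpy as np
a=cv2.imread("pics/top0.png");b=cv2.imread("pics/t19.png")
f=lambda i:cv2.resize(i[175:300,135:265],None,fx=3,fy=3,interpolation=2)
c=cv2.imread("pics/scene0.png");d=cv2.imread("pics/s9.png")
g=lambda i:cv2.resize(i[150:290,350:450],None,fx=2.6,fy=2.6,interpolation=2)
cv2.imwrite("pics/cmp.png",np.hstack([f(a),f(b)])); cv2.imwrite("pics/cmp2.png",np.hstack([g(c),g(d)]))
E
python3 - <<'E'
import sys;sys.path.insert(0,'.')
import os;os.chdir('.')
from m2 import *
cv2.imwrite("pics/s20.png",cv2.resize(S.img[120:300,320:450],None,fx=3.3,fy=3.3,interpolation=2))
for n,q in(("red",mask(T.img,(0,150,60),(6,255,255))),("yel",mask(T.img,(20,120,60),(32,255,255))),("bottle",mask(T.img,(7,150,40),(15,255,255)))):print(n,blobs(q,30))
E
```

```text
red [(array([375.3, 110.8]), array([372, 108,   7,   8,  33], dtype=int32)), (array([162.5, 226.7]), array([157, 217,  12,  20, 147], dtype=int32))]
yel [(array([173.1, 258.6]), array([168, 249,  11,  20, 158], dtype=int32))]
bottle [(array([251.3, 289.4]), array([236, 274,  30,  30, 513], dtype=int32))]
```

View pics/cmp.png

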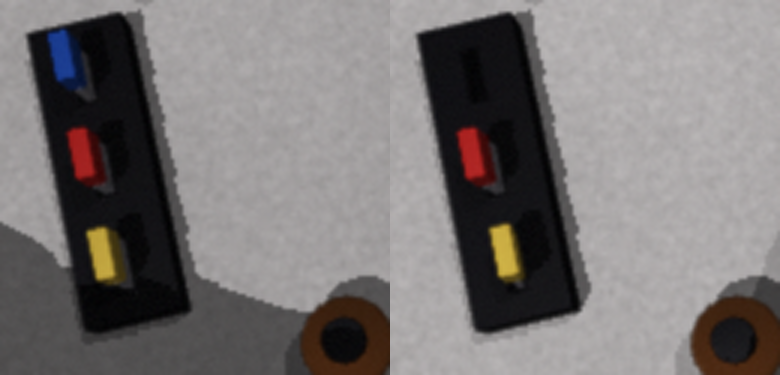

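View pics/s20.png

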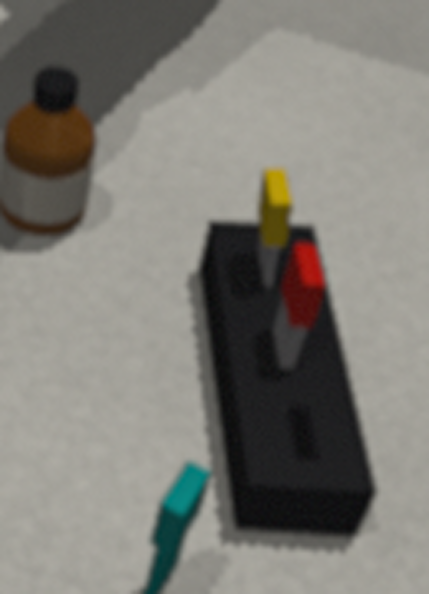

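Yellow has rocked by about 3.5 px within its loose slot but is still seated in the rack. Red, the bottle and the turquoise look-alike are unmoved. One last check of the hold, then I'll hand in.

```bash
python3 - <<'E'
from m2 import *
B=blobs(mask(S.img[150:240,170:240],(100,120,40),(125,255,255)),3)
cv2.imwrite("pics/s21.png",cv2.resize(S.img[150:250,160:260],None,fx=5.8,fy=5.8,interpolation=2))
cv2.imwrite("pics/b21.png",cv2.resize(T.img[255:340,370:440],None,fx=4,fy=4))
E
python3 th.py
```

```text
t 20.30 pos [ 512.6 -116.8   24.7] rad 147.9 theta~ 0.455 toolyaw -12.3 want -12.1 | F along push -25.4 F [ -5.6 -24.8   2.2] w 0.4
```

View pics/s21.png

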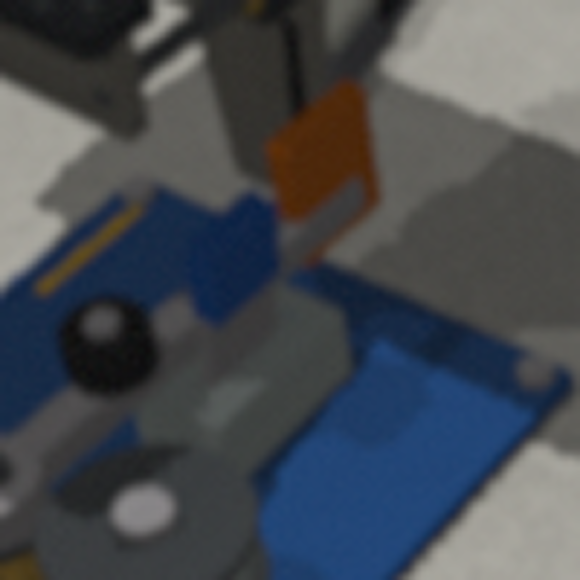

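```bash
python3 - <<'E'
from rig import arm
for i in range(8): arm.get_image("top"); print(arm.get_state()["wrist_force"].round(1))
E
python3 th.py
```

```text
[ -4.6 -24.8   1.4]
[ -4.9 -25.1   2.2]
[ -6.  -25.8   1.7]
[ -5.8 -25.1   1.7]
[ -4.8 -25.2   1.5]
[ -4.9 -24.6   1.1]
[ -4.9 -25.1   1.6]
[ -5.1 -24.9   1.6]
t 20.70 pos [ 512.7 -116.8   24.7] rad 147.8 theta~ 0.455 toolyaw -12.3 want -12.1 | F along push -25.4 F [ -5.1 -24.9   1.6] w 0.7
```

The hold is stable at about 25 N, so I'll hand in.

```bash
python3 -c "
from rig import arm
print(arm.finish_job())"
```

```text
the job is handed in; nothing more can be done
None
```

The blue gauge is home in the stop block's slot, and the arm is still holding the orange paddle so that the tensioner's nose presses on the blade. I handed the job in at about 20.7 s of the 69 s allowed.

**Gauge:** It bottomed at the expected height, with 33 N when I pressed down to check. With the hand clear, the handle was where a fully home gauge should be in the scene camera.

**Tensioner:** I pushed the paddle round its arc past the 0.25–0.3 click. The nose met the blade at about 0.455 rad, where the push force rose from 10 N to over 20 N. The hold then stayed steady at about 25 N. I worked out the arm angle from the hand's position rather than measuring it directly, and the click showed only as passing that angle.

**Checks that disagreed or were not clean:**
- **First grasp missed:** The fingers closed just above the handle. Two cameras put the real fingertips about 34 mm above the reported TCP, so I used that offset from then on, and the second grasp held.
- **Yellow gauge rocked:** Its top moved about 6 mm within its loose slot, though it is still seated in the rack. I don't know what caused it.
- **Blue gauge leans slightly:** Under the nose load its handle shifted a few millimetres within the slot's clearance.

The red gauge and the turquoise look-alike are where they were. The bottle showed no visible move. I saw no contact with the slide box but did not measure its final position.

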